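# Check the batch with the dip probe and pack its bottles

## Task

Check this batch and pack it for dispatch: take the probe from its stand and dip its tip upright into each beaker that is there, from the smallest to the largest, holding it about a second well below half depth without touching the wall or the bottom, and then hang the probe back in its stand. Then stand all the amber bottles upright in the carton and close it: fold both end flaps down flat first, with both long flaps still up, then fold the two long flaps down flat over them. Leave the beakers standing, and leave the spray bottle, centrifuge and tube rack where they are.

Things in the scene. Friction and masses are not known exactly. Their poses are not given: they have to be found in the camera images.
- carton: Open cardboard carton, fixed to the bench: outside 148 (its x) x 228 (its y) mm, 72 mm high, walls and bottom 4 mm. Origin: centre of its underside; z up; x points away from the robot, y to the robot's left (turned by up to 0.25 rad). Four flaps hang on its rim. The inside is one plain space.
- flap_end_left (a joint): Angle of the end flap on the carton's +y side: 0 = folded flat, 1.57 = straight up, more = leaning outwards; starts 1.75 to 2.1, stops at 0 and 2.3. Stiff crease: the flap stays where left, and folds with 1 N at its edge. Card, 70 mm from crease to edge, 140 mm wide, 4 mm thick. The crease runs along the carton's rim, 112 mm from the carton's centre line and 74 mm above the bench.
- flap_end_left_edge (a point): Middle of the free edge of the end flap on the carton's +y side, 70 mm from its crease.
- flap_end_right (a joint): Angle of the end flap on the carton's -y side: 0 = folded flat, 1.57 = straight up, more = leaning outwards; starts 1.75 to 2.1, stops at 0 and 2.3. Stiff crease: the flap stays where left, and folds with 1 N at its edge. Card, 70 mm from crease to edge, 140 mm wide, 4 mm thick. The crease runs along the carton's rim, 112 mm from the carton's centre line and 74 mm above the bench.
- flap_end_right_edge (a point): Middle of the free edge of the end flap on the carton's -y side, 70 mm from its crease.
- flap_long_far (a joint): Angle of the long flap on the carton's +x side (far): 0 = folded flat, 1.57 = straight up, more = leaning outwards; starts 1.75 to 2.1, stops at 0 and 2.3. Stiff crease: the flap stays where left, and folds with 1 N at its edge. Card, 70 mm from crease to edge, 224 mm wide, 4 mm thick. The crease runs along the carton's rim, 72 mm from the carton's centre line and 78 mm above the bench.
- flap_long_far_edge (a point): Middle of the free edge of the long flap on the carton's +x side (far), 70 mm from its crease.
- flap_long_near (a joint): Angle of the long flap on the carton's -x side (near): 0 = folded flat, 1.57 = straight up, more = leaning outwards; starts 1.75 to 2.1, stops at 0 and 2.3. Stiff crease: the flap stays where left, and folds with 1 N at its edge. Card, 70 mm from crease to edge, 224 mm wide, 4 mm thick. The crease runs along the carton's rim, 72 mm from the carton's centre line and 78 mm above the bench.
- flap_long_near_edge (a point): Middle of the free edge of the long flap on the carton's -x side (near), 70 mm from its crease.
- beaker_small: Small white plastic beaker, round, straight-sided and open-topped, loose on the bench: 40 mm outside diameter, 50 mm high, wall 3 mm, bottom 5 mm. Origin: centre of its underside, z up. May be absent (None).
- beaker_medium: Medium white plastic beaker, round, straight-sided and open-topped, loose on the bench: 54 mm outside diameter, 65 mm high, wall 3 mm, bottom 5 mm. Origin: centre of its underside, z up. May be absent (None).
- beaker_large: Large white plastic beaker, round, straight-sided and open-topped, loose on the bench: 68 mm outside diameter, 80 mm high, wall 3 mm, bottom 5 mm. Origin: centre of its underside, z up. May be absent (None).
- bottle0: Closed round amber bottle with a blue screw cap and paper label, loose and upright on the bench: squat, 52 mm body diameter up to 42 mm height, then the cap, 44 mm across, up to 56 mm; heavy-bottomed, about 140 g. Origin: centre of its underside, z up. The bottles are alike. May be absent (None).
- bottle1: Closed round amber bottle with a blue screw cap and paper label, loose and upright on the bench: squat, 52 mm body diameter up to 42 mm height, then the cap, 44 mm across, up to 56 mm; heavy-bottomed, about 140 g. Origin: centre of its underside, z up. The bottles are alike. May be absent (None).
- bottle2: Closed round amber bottle with a blue screw cap and paper label, loose and upright on the bench: squat, 52 mm body diameter up to 42 mm height, then the cap, 44 mm across, up to 56 mm; heavy-bottomed, about 140 g. Origin: centre of its underside, z up. The bottles are alike. May be absent (None).
- probe: Dip probe: grey square handle 22 x 22 mm, 64 mm tall, over a round grey collar 36 mm across and 6 mm thick, with a steel stem 10 mm across and 90 mm long below. Origin: centre of the collar's underside; z up along the handle, x and y square to the handle's sides; the handle runs from 6 to 70 mm above the origin. About 70 g. Starts hanging upright by its collar in the stand.
- probe_tip (a point): Lower end of the probe's stem, 90 mm below the probe's origin.
- probe_grip (a point): Middle of the probe's handle, 38 mm above the probe's origin.
- stand: Probe stand, fixed: steel base 110 (x) x 90 (y) x 12 mm, a post at its +x side, and on it a white fork plate 8 mm thick, its top 112 mm above the bench. The fork's slot is 20 mm wide (y), open towards the stand's -x, and runs 45 mm deep to x = +2 mm. Origin: centre of the base's underside, z up. The probe's collar rests on the two tines.
- stand_seat (a point): Place where the probe's origin belongs: on the top of the fork plate, on the slot's middle line, at x = -18 mm of the stand; same axes as the stand.
- spray_bottle: Bystander: blue spray bottle with a white head, 68 mm across, 195 mm tall, loose. Origin: centre of its underside.
- mini_centrifuge: Bystander: low round bench centrifuge, white with a grey dome, 150 mm across, 110 mm tall, fixed. Origin: centre of its underside.
- tube_rack: Bystander: blue rack with white tubes, 70 x 160 x 70 mm, loose. Origin: centre of its underside.

How it is judged:
By the outcome, as a careful person would: the job done as asked, in the order asked, and still so for the second after the job is handed in, with the robot touching nothing.
Of beaker_small, beaker_medium, beaker_large only 2 to 3 are there at a start; the rules pass over those that are not, and their reading is None.
Of bottle0, bottle1, bottle2 only 2 to 3 are there at a start; the rules pass over those that are not, and their reading is None.
At some moment in a run one of beaker_small, beaker_medium, beaker_large, bottle0, bottle1, bottle2 may be knocked a few centimetres aside while the robot is not near it.
It also fails if it takes over 210 s, if anything falls off the work surface, if the arm or the gripper's body presses on something with over 40 N, if the wrist force passes 120 N, or if a joint passes its speed limit or range.

## Robot

A 6-joint arm with a two-finger parallel gripper is mounted at the origin on the work surface. World frame = base frame: x ahead of the robot, y to its left, z up, the work surface at z = 0. Lengths are in m, angles in rad, forces in N, time in s.
With the tool pointing down it reaches from about 0.35 to 0.975 m from the base axis. Payload 4.9 kg.
Tool frame: the origin (TCP) lies between the finger pads; the fingertips stand 25 mm ahead of it and the grasp point (between the pads) lies 6 mm ahead of it (manip.tcp_to_tips is the z of the fingertips in the tool frame, in m); z points along the fingers, y is the line along which they close (so a half turn about z gives the same grasp; the last joint's range is limited). The gripper opens to 85 mm and grips with 20 to 120 N. Pads are 22 mm wide; open, the fingers measure 114 mm over their backs; the gripper's body (76 mm by 85 mm) begins 54 mm behind the grasp point. The pads swing forward as they close: fully open they stand 13 mm farther back than shut.
Start: joints at [1.149, 0.053, 1.613, -0, 1.476, -0.119], TCP at [0.186, 0.597, 0.232] pointing down, gripper open.
Joint ranges: [-3.01, 3.01], [-1.01, 2.22], [0.06, 2.58], [-1.02, 4.17], [0.09, 2.62], [-3.14, 3.14]. Speed limits (rad/s): [2.57, 2.57, 3.14, 3.14, 3.14, 3.14].

## Interface

Orientations are given as a unit quaternion [w, x, y, z].
In Python, from plant import manip gives the robot as it stands. The module is installed in compiled form; this text tells all that it offers.
- The arm moves only by the tool arm_command, never from a script. Its argument "moves" is a list of rows, each a list of 3 entries, a list of its own where there are three numbers: the opening, from -1 (shut) to 1 (fully open), then the shift along the tool's x, y, z in units of 0.15 m (1.0 is 0.15 m), then the turn about the tool's z in units of 2 pi rad (1.0 is 2 pi rad). A call has 1 to 20 rows; each row is the pose to reach, as a shift and turn from the pose commanded when the call began, along the tool's axes at that moment, turning the shorter way round; what a row does not reach only later rows make up. A row lasts 1/12 s, in which the tool goes at most 41.7 mm and 7.16 degrees, less where a joint would pass 70% of its speed; a pose out of reach is approached as far as the arm can. A call with a number of a shift or a turn outside -1 to 1 is refused whole. A call with a gripper value outside its range is refused whole. The fingers move at their own pace and stop on an object; the grip force is fixed at half the most. Time passes only in rows, so rows that repeat a pose let the fingers close. It gives the time, the measured TCP pose, the force, the opening and the grip force at its end, in the units of the state.
- manip.state(): the state, without advancing time (a new reading comes with each control period).
- manip.grab_frame(name): name is "scene" or "side" or "wrist"; returns a dict with "frame" (420x560x3 uint8, red, green, blue), "fx", "fy", "cx", "cy" (pixels), "R" (3x3) and "t" (3): a world point X has camera coordinates R X + t. Camera axes: x right, y down, z forward; pixel columns grow to the right and rows downward; lengths in m; the calibration is good to about 2 mm. A picture is of the moment at which its call begins. There is no depth.
- manip.job_done(): hands the job in; it is judged then, once.
Trained networks look in a picture, given as the dict that the camera call returned (one of the last four; its "shot" number tells which), for a name from the list of things; names that differ only in an ending like _2 or _b are one class to them, and where a whole thing is asked for, a point or a joint stands for the part that bears it (a point fixed in the world has none). Each returns a list of dicts, best first, with "confidence" (0 to 1); they miss things now and then, are a little off and sometimes report something else, mostly with a low value. They report only what shows in the picture. A call takes as long as a camera call.
- manip.search_frame(picture, target): "extent" ([left, top, right, bottom] in pixels, round what is visible of it).
The state is a dict: "time": time; "joint_pos": joint angles; "joint_vel": joint speeds; "joint_efforts": joint torques, N m; "tool_pos": TCP position; "tool_rot": TCP orientation; "contact_force": force on the tool from outside, world axes, zero at the start; "ft_torque": the same for the moment, N m; "gripper_width": opening from 0.0 (shut) to 1.0 (fully open); "grasp_force": force on a finger pad.
Only numpy, scipy, OpenCV 4.12 (cv2) and the standard library are available. Lean on these libraries where they do the work, as an engineer would, in place of code of your own. Each camera call takes 0.05 s, during which the arm holds its last target. There are 200 camera calls.

## Working session

There is one attempt and no reset: what is moved stays moved. The work goes in short steps, Python scripts to look and compute and a tool call to move; the robot and the scene stay as the last step left them, time stands still between calls to the robot, and variables do not carry over. Pictures are saved under pics/ and viewed, at most 14 in all, crops included, and the job is handed in when it is done.

Besides the shell and the picture viewer there is one more tool, called after "Emit:" as a command line: name --argument value ..., lists and objects as JSON in quotes. arm_command: Moves the arm, as the interface text tells. Shifts and turns lie within -1 to 1; 1 stands for 0.15 m of shift or 2 pi rad of turn. Its arguments: {"type":"object","properties":{"moves":{"type":"array"}},"required":["moves"]}

```bash
mkdir -p pics; cat > h.py <<'E'
import numpy as np, cv2
from plant import manip
def grab(n,save=None):
    p=manip.grab_frame(n)
    if save: cv2.imwrite('pics/'+save+'.png',p['frame'][:,:,::-1])
    return p
def proj(p,X):
    X=np.atleast_2d(X); c=X@np.array(p['R']).T+np.array(p['t'])
    return np.c_[p['fx']*c[:,0]/c[:,2]+p['cx'],p['fy']*c[:,1]/c[:,2]+p['cy']]
def ray(p,u,v):
    R=np.array(p['R']);o=-R.T@np.array(p['t'])
    d=R.T@np.array([(u-p['cx'])/p['fx'],(v-p['cy'])/p['fy'],1.]);return o,d/np.linalg.norm(d)
def onz(p,u,v,z):
    o,d=ray(p,u,v);return o+d*(z-o[2])/d[2]
def tri(obs):
    A=np.zeros((3,3));b=np.zeros(3)
    for p,u,v in obs:
        o,d=ray(p,u,v);M=np.eye(3)-np.outer(d,d);A+=M;b+=M@o
    X=np.linalg.solve(A,b);return X
E
python3 - <<'E'
from h import *
np.set_printoptions(precision=3,suppress=True)
s=manip.state();print(s['tool_pos'],s['tool_rot'],s['time'])
for n in['scene','side','wrist']:
    p=grab(n,n+'0');print(n,p['fx'],-np.array(p['R']).T@p['t'])
    print(np.array(p['R']))
    for t in['carton','beaker_small','beaker_medium','beaker_large','bottle0','probe','stand','spray_bottle','mini_centrifuge','tube_rack','flap_end_left','flap_long_far']:
        print(t,[(np.round(d['extent']).astype(int).tolist(),round(d['confidence'],2)) for d in manip.search_frame(p,t)][:5])
E
```

```text
[0.186 0.596 0.23 ] [-0.     0.151  0.989 -0.001] 0.0
scene 426.1268320222448 [1.063 0.745 0.829]
[[-0.844  0.536 -0.   ]
 [ 0.344  0.542 -0.766]
 [-0.41  -0.647 -0.642]]
carton [([216, 142, 309, 234], 0.9), ([432, 280, 456, 315], 0.62)]
beaker_small [([364, 246, 381, 273], 0.66)]
beaker_medium [([345, 294, 375, 331], 0.75), ([214, 157, 263, 212], 0.51), ([433, 277, 454, 315], 0.51)]
beaker_large [([192, 232, 246, 295], 0.72), ([315, 256, 345, 297], 0.7), ([216, 142, 259, 170], 0.19)]
bottle0 [([290, 247, 311, 275], 0.83), ([396, 276, 418, 304], 0.7), ([396, 291, 465, 364], 0.2)]
probe [([434, 278, 456, 314], 0.67)]
stand [([394, 289, 466, 367], 0.58), ([261, 143, 306, 183], 0.28)]
spray_bottle [([263, 96, 286, 151], 0.92)]
mini_centrifuge [([191, 233, 249, 294], 0.91)]
tube_rack [([259, 291, 324, 368], 0.68)]
flap_end_left [([263, 178, 309, 213], 0.91)]
flap_long_far [([215, 158, 262, 208], 0.83)]
side 442.2942823870297 [0.394 1.026 1.041]
[[-0.985 -0.169 -0.021]
 [-0.096  0.656 -0.749]
 [ 0.14  -0.736 -0.663]]
carton [([264, 150, 328, 224], 0.78)]
beaker_small [([309, 271, 324, 295
[... 285 characters left out ...]
9, 379], 0.79), ([316, 154, 328, 205], 0.57)]
spray_bottle [([349, 118, 374, 168], 0.66)]
mini_centrifuge [([196, 205, 243, 244], 0.92)]
tube_rack [([188, 260, 226, 318], 0.57), ([284, 318, 296, 356], 0.45)]
flap_end_left [([275, 193, 314, 207], 0.76), ([266, 153, 280, 198], 0.55), ([315, 153, 325, 204], 0.19)]
flap_long_far [([265, 153, 279, 203], 0.72), ([284, 319, 299, 360], 0.6)]
wrist 292.0628454844604 [0.119 0.619 0.373]
[[ 0.298  0.954 -0.001]
 [ 0.917 -0.286  0.276]
 [ 0.263 -0.083 -0.961]]
carton []
beaker_small [([83, 398, 116, 420], 0.73)]
beaker_medium []
beaker_large []
bottle0 []
probe []
stand []
spray_bottle []
mini_centrifuge []
tube_rack []
flap_end_left []
flap_long_far []
```

```bash
python3 - <<'E'
import cv2
for n in['scene0','side0']:
    i=cv2.imread(f'pics/{n}.png')[80:400,160:500]
    cv2.imwrite(f'pics/{n}c.png',cv2.resize(i,None,fx=1.8,fy=1.8,interpolation=cv2.INTER_CUBIC) if 0 else cv2.resize(i,(612,576),interpolation=cv2.INTER_CUBIC))
E
```

```text
(no output)
```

View pics/scene0c.png

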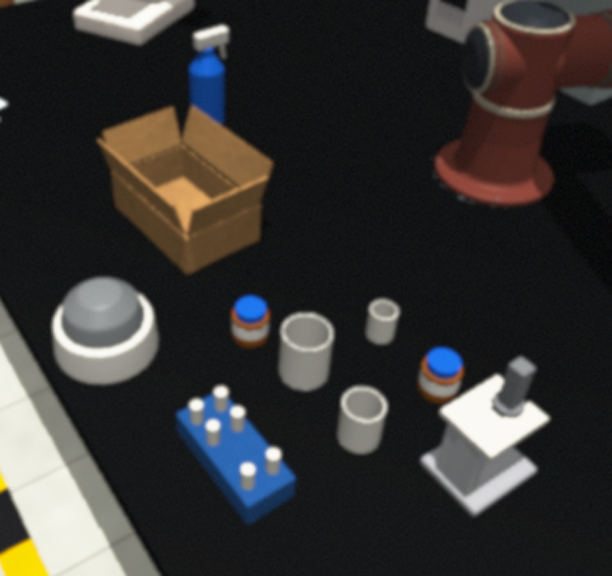

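View pics/side0c.png

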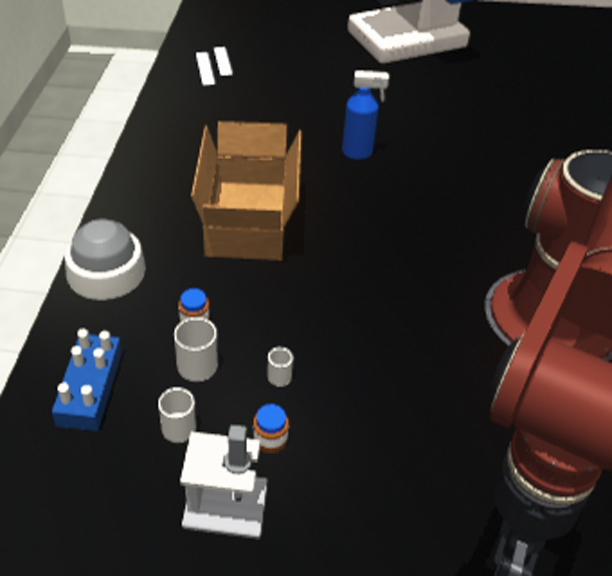

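Three beakers, two bottles (scene crop at (250,320) and (441,375)), the carton open at (185,190) and the probe in the stand at (515,385).

```bash
cat >> h.py <<'E'
from scipy.optimize import least_squares, minimize
def cyl(x,y,z0,z1,r,n=48):
    a=np.linspace(0,2*np.pi,n);return np.vstack([np.c_[x+r*np.cos(a),y+r*np.sin(a),np.full(n,z)] for z in(z0,z1)])
def ext(p,X):
    q=proj(p,X);return np.r_[q.min(0),q.max(0)]
def fitcyl(obs,parts,g,withz=True):
    # obs: list of (pic,extent); parts: list of (z0,z1,r)
    def f(v):
        z=v[2] if withz else 0
        X=np.vstack([cyl(v[0],v[1],a+z,b+z,r) for a,b,r in parts])
        return np.concatenate([ext(p,X)-np.array(e) for p,e in obs])
    r=least_squares(f,list(g)+([0.] if withz else []),loss='soft_l1');return r.x,np.round(r.fun,1)
def cartonpolys(v):
    x,y,yaw,*fl=v # fl: left,right,far,near
    R=np.array([[np.cos(yaw),-np.sin(yaw),0],[np.sin(yaw),np.cos(yaw),0],[0,0,1]])
    P=[np.array([[sx*.074,sy*.114,z] for sx in(-1,1) for sy in(-1,1) for z in(0,.072)])]
    for a,(ax,s,h,c,w) in zip(fl,[(1,1,.074,.112,.07),(1,-1,.074,.112,.07),(0,1,.078,.072,.112),(0,-1,.078,.072,.112)]):
        Q=[]
        for l in(0,.07):
            for k in(-w,w):
                q=np.zeros(3);q[ax]=s*(c-l*np.cos(a));q[1-ax]=k;q[2]=h+l*np.sin(a);Q.append(q)
        P.append(np.array(Q))
    return [p@R.T+[x,y,0] for p in P]
def cartonmask(p,v,S=4):
    m=np.zeros((420*S,560*S),np.uint8)
    for P in cartonpolys(v):
        q=proj(p,P);cv2.fillConvexPoly(m,cv2.convexHull(((q+.5)*S).astype(np.int32)),255)
    return cv2.resize(m,(560,420),interpolation=cv2.INTER_AREA)/255.
def brown(p,box=None):
    h=cv2.cvtColor(p['frame'],cv2.COLOR_RGB2HSV);m=((h[...,0]>8)&(h[...,0]<22)&(h[...,1]>80)&(h[...,2]>40)).astype(np.uint8)
    n,l,st,_=cv2.connectedComponentsWithStats(m);k=1+np.argmax(st[1:,4]);return (l==k).astype(float),st[k]
E
python3 - <<'E'
from h import *
np.set_printoptions(precision=4,suppress=True)
a=grab('scene');b=grab('side')
O={'bs':([364,246,381,273],[309,271,324,295],[(0,.05,.02)]),'bm':([345,294,375,331],[248,297,267,328],[(0,.065,.027)]),
'bl':([315,256,345,297],[256,257,282,292],[(0,.08,.034)]),'b0':([290,247,311,275],[259,241,278,259],[(0,.042,.026),(.042,.056,.022)]),
'b1':([396,276,418,304],[298,306,318,332],[(0,.042,.026),(.042,.056,.022)]),'cent':([191,233,249,294],[196,205,243,244],[(0,.05,.075),(.05,.11,.04)])}
for k,(e,f,pt) in O.items():
    g=onz(a,(e[0]+e[2])/2,(e[1]+e[3])/2,.03)[:2]
    ob=[(a,e),(b,f)] if k!='b0' else [(a,e)]
    x,r=fitcyl(ob,pt,g,k!='b0');print(k,x,r)
for u,v in[(440,412),(497,376),(549,417),(492,452)]: print('plate',onz(a,u/1.8+160,v/1.8+80,.112))
print('probe tri',tri([(a,519/1.8+160,365/1.8+80),(b,238/1.8+160,432/1.8+80)]))
ms=[(p,)+brown(p) for p in(a,b)]
print([m[2] for m in ms])
g=onz(a,262,200,.04)
f=lambda v:sum(np.abs(cartonmask(p,v)-m).sum() for p,m,_ in ms)
best=None
for yaw in(-.15,.15):
    r=minimize(f,[g[0],g[1],yaw,1.9,1.9,1.9,1.9],method='Nelder-Mead',options=dict(initial_simplex=np.vstack([[g[0],g[1],yaw,1.9,1.9,1.9,1.9]]+[np.array([g[0],g[1],yaw,1.9,1.9,1.9,1.9])+d for d in np.diag([.03,.03,.1,.15,.15,.15,.15])]),maxfev=1500))
    print(r.x,r.fun)
E
```

```text
bs [ 0.4545  0.2061 -0.0013] [-0.6 -0.   0.3 -2.6  0.1  2.3 -0.5  0.1]
bm [0.5996 0.3304 0.0002] [ 2.3  0.8 -0.5  0.8 -0.4 -1.1  1.7 -1.4]
bl [ 0.594   0.2048 -0.0023] [-0.  -1.6 -0.3  0.1  0.6  0.3 -1.1  1. ]
b0 [0.62   0.1156] [ 0.3 -0.3 -0.3  0.3]
b1 [0.4624 0.3359 0.0085] [-2.5 -2.1  0.8  0.8  0.2 -0.4 -0.1  1.1]
cent [ 0.7998  0.0093 -0.0132] [-1.5 -0.9  0.5  1.5  0.7 -3.5  0.1  5.9]
plate [0.5619 0.4117 0.112 ]
plate [0.4659 0.4095 0.112 ]
plate [0.4618 0.4836 0.112 ]
plate [0.5524 0.4816 0.112 ]
probe tri [0.4881 0.4422 0.1779]
[array([   23,     0,   145,   219, 13704], dtype=int32), array([ 257,    0,   95,   79, 6738], dtype=int32)]
[ 0.6429 -1.3514  0.8875  3.8075  1.6805  1.9403  1.8542] 16014.33725490196
[ 0.8027 -1.3365  1.1197  3.673   1.3478  3.055   2.08  ] 15954.301960784313
```

Emit:
arm_command --moves '[[1, [-0.935, -0.197, -0.333], -0.048], [1, [-0.935, -0.197, -0.333], -0.048], [1, [-0.935, -0.197, -0.333], -0.048], [1, [-0.935, -0.197, -0.333], -0.048], [1, [-0.935, -0.197, -0.333], -0.048], [1, [-0.935, -0.197, -0.333], -0.048]]'

```text
time: 2.55
tool_pos: [0.3128, 0.5262, 0.2825]
tool_rot: [0.0, 0.002, 1.0, 0.001]
contact_force: [-0.1, -0.9, -0.7]
gripper_width: 0.998
grasp_force: 0.0
```

Emit:
arm_command --moves '[[1, [-0.967, -0.567, 0], 0], [1, [-0.967, -0.567, 0], 0], [1, [-0.967, -0.567, 0], 0], [1, [-0.967, -0.567, 0], 0], [1, [-0.967, -0.567, 0], 0], [1, [-0.967, -0.567, 0], 0], [1, [-0.967, -0.567, 0], 0]]'

```text
time: 3.13
tool_pos: [0.4552, 0.4419, 0.2806]
tool_rot: [-0.001, 0.0, 1.0, -0.0]
contact_force: [0.8, 0.3, 0.6]
gripper_width: 0.999
grasp_force: 0.0
```

```bash
cat >> h.py <<'E'
def brownbox(p,e,mg=6):
    h=cv2.cvtColor(p['frame'],cv2.COLOR_RGB2HSV);m=((h[...,0]>5)&(h[...,0]<25)&(h[...,1]>70)&(h[...,2]>35)).astype(np.uint8)
    z=np.zeros_like(m);z[e[1]-mg:e[3]+mg,e[0]-mg:e[2]+mg]=1;return (m*z).astype(float)
E
python3 - <<'E'
from h import *
np.set_printoptions(precision=4,suppress=True)
s=manip.state();print(s['tool_pos'],s['tool_rot'],s['time'],s['joint_pos'])
w=grab('wrist','w1');a=grab('scene');b=grab('side')
for t in['probe','stand','beaker_small','bottle0']:
    print(t,[(np.round(d['extent']).astype(int).tolist(),round(d['confidence'],2)) for d in manip.search_frame(w,t)][:5])
ms=[(a,brownbox(a,[216,142,309,234])),(b,brownbox(b,[264,150,328,224]))]
g=onz(a,262,195,.06);print(g)
f=lambda v:sum(np.abs(cartonmask(p,v)-m).sum() for p,m in ms)
for yaw in(-.15,.1):
    x0=np.array([g[0],g[1],yaw,1.9,1.9,1.9,1.9])
    r=minimize(f,x0,method='Nelder-Mead',options=dict(initial_simplex=np.vstack([x0]+[x0+d for d in np.diag([.03,.03,.1,.15,.15,.15,.15])]),maxfev=900))
    x0=r.x;r=minimize(f,x0,method='Nelder-Mead',options=dict(initial_simplex=np.vstack([x0]+[x0+d for d in np.diag([.01,.01,.05,.1,.1,.1,.1])]),maxfev=600))
    print(r.x,r.fun,[m.sum() for _,m in ms])
E
```

```text
[0.4552 0.4419 0.2806] [-0.0009  0.0003  1.     -0.0001] 3.1333 [ 0.653   0.0516  1.5327  0.0009  1.5588 -0.9173]
probe [([267, 201, 300, 258], 0.82), ([83, 165, 135, 199], 0.47)]
stand [([244, 173, 318, 281], 0.63)]
beaker_small [([84, 165, 132, 199], 0.79)]
bottle0 [([169, 160, 215, 206], 0.98), ([28, 263, 83, 312], 0.94), ([80, 164, 135, 203], 0.29)]
[ 0.5847 -0.1426  0.06  ]
[ 0.5686 -0.1756  0.0745  1.9884  2.0729  1.8603  1.8154] 3247.262745098039 [np.float64(6231.0), np.float64(1182.0)]
[ 0.5679 -0.1777  0.0754  2.0279  2.1464  1.8938  1.8463] 3254.905882352941 [np.float64(6231.0), np.float64(1182.0)]
```

View pics/w1.png

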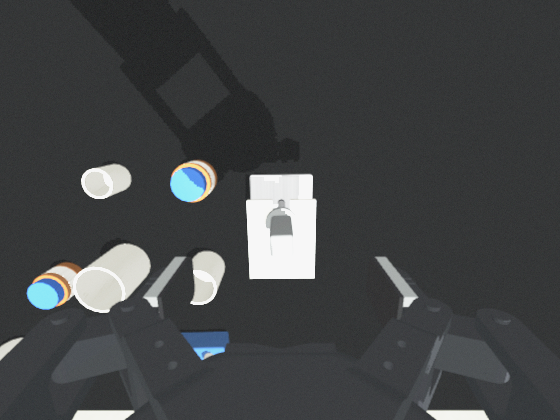

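Wrist view shows the fork plate at (248–316, 200–278) square to the world axes, with handle top near (282,235); bottles at (190,182) and (47,293), beakers left.

```bash
python3 - <<'E'
import cv2
i=cv2.imread('pics/w1.png')[165:290,235:330]
cv2.imwrite('pics/w1c.png',cv2.resize(i,None,fx=4.7,fy=4.7,interpolation=cv2.INTER_NEAREST))
E
```

```text
(no output)
```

View pics/w1c.png

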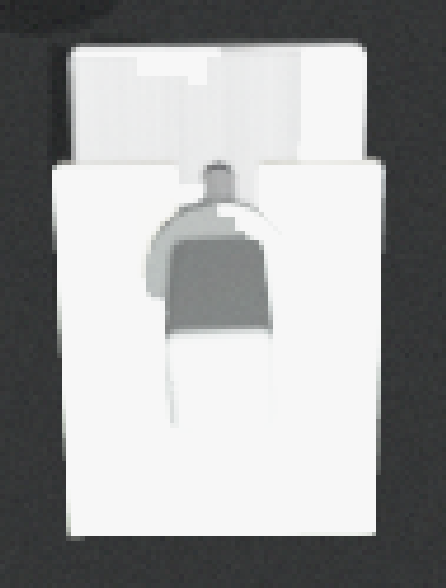

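The handle's near face and top edge show: top near edge from (270.3,234.8) to (292.9,234.8); plate corners (246.1,199.9),(316.5,199.5),(249.5,278.8),(315,278.8).

```bash
python3 - <<'E'
from h import *
np.set_printoptions(precision=4,suppress=True)
w=grab('wrist');a=grab('scene');b=grab('side')
for u,v in[(270.3,234.8),(292.9,234.8)]: print('hand',onz(w,u,v,.182))
for u,v in[(246.1,199.9),(316.5,199.5),(315,278.8),(249.5,278.8)]: print('plate',onz(w,u,v,.112))
for u,v in[(170,238),(268,238)]: print('hbase',onz(w,u/4.7+235,v/4.7+165,.118))
for n,pt,e,g in[('b1',[(0,.042,.026),(.042,.056,.022)],[169,160,215,206],(.4624,.3359)),('b0',[(0,.042,.026),(.042,.056,.022)],[28,263,83,312],(.62,.1156)),('bs',[(0,.05,.02)],[84,165,132,199],(.4545,.2061))]:
    print(n,fitcyl([(w,e)],pt,g,False))
for n,c in(('a',a),('b',b)):
    r=manip.search_frame(c,'probe')[0];print(n,r['extent'])
    X=np.array([[.488+sx*.011,.442+sy*.011,z] for sx in(-1,1) for sy in(-1,1) for z in(.118,.182)]);print(ext(c,X))
cv2.imwrite('pics/side1.png',b['frame'][:,:,::-1])
print(cv2.cvtColor(b['frame'],cv2.COLOR_RGB2HSV)[[180,175,200,215],[295,270,295,290]])
E
```

```text
hand [0.4775 0.4349 0.182 ]
hand [0.4775 0.4548 0.182 ]
plate [0.4635 0.4062 0.112 ]
plate [0.463  0.4835 0.112 ]
plate [0.5603 0.4851 0.112 ]
plate [0.5603 0.4071 0.112 ]
hbase [0.4797 0.4337 0.118 ]
hbase [0.4797 0.4566 0.118 ]
b1 (array([0.4615, 0.3227]), array([-0.4,  2. ,  0.5, -1.6]))
b0 (array([0.623 , 0.1025]), array([-1.5,  0.8,  2.7, -0.7]))
bs (array([0.459 , 0.2081]), array([-0.8, -0.7,  1. ,  0.7]))
a [434.3, 277.4, 454.4, 314.1]
[433.5138 275.466  456.9101 307.5276]
b [283.0, 316.8, 298.5, 359.0]
[286.7145 314.3483 297.6817 339.3217]
[[  4 161 135]
 [ 14 145 130]
 [  4 155  84]
 [  2  68  97]]
```

Emit:
arm_command --moves '[[0, [-0.223, 0.02, 0], 0], [0, [-0.223, 0.02, 0], 0], [0, [-0.223, 0.02, 0.2], 0], [0, [-0.223, 0.02, 0.4], 0], [0, [-0.223, 0.02, 0.6], 0], [0, [-0.223, 0.02, 0.833], 0], [0, [-0.223, 0.02, 0.833], 0], [0, [-0.223, 0.02, 0.833], 0], [-1, [-0.223, 0.02, 0.833], 0], [-1, [-0.223, 0.02, 0.833], 0], [-1, [-0.223, 0.02, 0.833], 0], [-1, [-0.223, 0.02, 0.833], 0], [-1, [-0.223, 0.02, 0.833], 0], [-1, [-0.223, 0.02, 0.833], 0], [-1, [-0.223, 0.02, 0.833], 0], [-1, [-0.223, 0.02, 0.833], 0]]'

```text
time: 5.07
tool_pos: [0.4913, 0.4453, 0.1601]
tool_rot: [0.002, 0.001, 1.0, 0.002]
contact_force: [-0.3, -0.2, 6.0]
gripper_width: 0.246
grasp_force: 63.1
```

```bash
python3 - <<'E'
from h import *
np.set_printoptions(precision=4,suppress=True)
s=manip.state();print(s['tool_pos'],s['contact_force'],s['gripper_width'],s['grasp_force'],s['time'])
w=grab('wrist','w2')
i=grab('side');j=i['frame'][300:400,230:330,::-1]
k=w['frame'][100:420,120:440,::-1]
cv2.imwrite('pics/c2.png',np.hstack([cv2.resize(j,(400,400),interpolation=cv2.INTER_CUBIC),cv2.resize(k,(400,400))]))
E
```

```text
[0.4913 0.4453 0.1601] [-0.2513 -0.1686  5.9814] 0.24589785504767142 63.08694362640381 5.0667
```

View pics/c2.png

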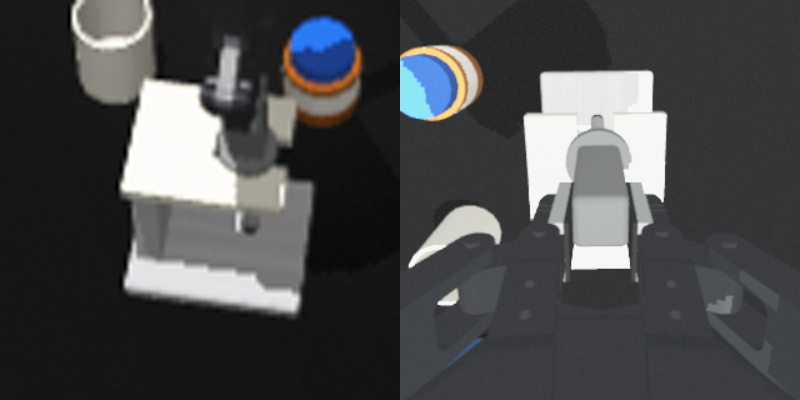

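Probe is held squarely by the handle, collar still on the fork. Lift it out.

Emit:
arm_command --moves '[[-1, [0, 0, -0.1], 0], [-1, [0, 0, -0.25], 0], [-1, [0, 0, -0.45], 0], [-1, [0, 0, -0.75], 0], [-1, [0, 0, -0.75], 0], [-1, [0, 0, -0.75], 0], [-1, [0, 0, -0.75], 0]]'

```text
time: 5.75
tool_pos: [0.4899, 0.4443, 0.2699]
tool_rot: [0.001, 0.001, 1.0, 0.0]
contact_force: [-0.6, -0.2, -1.8]
gripper_width: 0.241
grasp_force: 62.2
```

```bash
cat > look.py <<'E'
from h import *
np.set_printoptions(precision=4,suppress=True)
P={'beaker_small':[(0,.05,.02)],'beaker_medium':[(0,.065,.027)],'beaker_large':[(0,.08,.034)],'bottle0':[(0,.042,.026),(.042,.056,.022)]}
G=[('beaker_small',(.457,.207)),('beaker_medium',(.6,.33)),('beaker_large',(.594,.205)),('bottle0',(.622,.11)),('bottle0',(.462,.33))]
def locate(names=('scene','side','wrist'),G=G):
    pics={n:grab(n) for n in names};s=manip.state();print(s['tool_pos'],s['time'],s['contact_force'])
    for t,g in G:
        obs=[];X=np.vstack([cyl(*g,a,b,r) for a,b,r in P[t]])
        for n,p in pics.items():
            e0=ext(p,X)
            for d in manip.search_frame(p,t):
                e=np.array(d['extent'])
                if d['confidence']>.3 and np.abs((e-e0)).max()<(14 if n!='wrist' else 30) and e[0]>2 and e[1]>2 and e[2]<557 and e[3]<417:
                    obs.append((p,e));r=fitcyl([(p,e)],P[t],g,False);print('   ',n,r[0],r[1],round(d['confidence'],2));break
        if obs: r=fitcyl(obs,P[t],g,False);print(t,r[0])
if __name__=='__main__': locate()
E
python3 look.py
```

```text
[0.489  0.4436 0.2664] 5.9 [-0.5697  0.0809 -0.6508]
    scene [0.4652 0.2116] [-4.4  0.7  2.8 -0.7] 0.73
    side [0.4553 0.2023] [-0.8  0.2  0.7 -0.2] 0.77
    wrist [0.4593 0.2066] [ 1.2 -0.1 -1.8  0.1] 0.56
beaker_small [0.4591 0.2065]
    scene [0.5996 0.331 ] [ 2.9  2.  -2.1 -1.2] 0.7
    side [0.6044 0.3354] [ 0.7  0.  -0.8 -0. ] 0.9
    wrist [0.599  0.3319] [-1.5  0.4  5.1 -0.3] 0.86
beaker_medium [0.5998 0.3331]
    scene [0.5983 0.2082] [-2.  -0.6  1.6  0.4] 0.75
    side [0.592  0.2011] [-0.4 -0.2  0.4  0.2] 0.98
    wrist [0.595  0.2009] [-0.2  0.2  0.3 -0.2] 0.6
beaker_large [0.5947 0.2014]
    scene [0.6185 0.1124] [ 1.7 -0.2 -1.6  0.2] 0.61
    side [0.6239 0.0931] [-3.5 -4.2  4.9  1.9] 0.45
    wrist [0.6197 0.1051] [-1.7 -1.7  7.6  1.9] 0.98
bottle0 [0.6193 0.1071]
    scene [0.4559 0.3271] [-0.7  2.   0.6 -1.7] 0.72
    side [0.4609 0.3238] [ 0.2  0.2 -0.2 -0.2] 0.87
    wrist [0.4577 0.327 ] [-0.6  0.5  0.7 -0.5] 0.57
bottle0 [0.458  0.3268]
```

Emit:
arm_command --moves '[[-1, [0.1, -0.4, 0], 0], [-1, [0.2, -0.8, 0], 0], [-1, [0.2, -0.8, 0], 0], [-1, [0.2, -0.8, 0], 0], [-1, [0.2, -0.8, 0], 0], [-1, [0.2, -0.8, 0], 0]]'

```text
time: 7.15
tool_pos: [0.4599, 0.3245, 0.2696]
tool_rot: [0.001, 0.001, 1.0, 0.0]
contact_force: [0.5, 0.1, -1.8]
gripper_width: 0.239
grasp_force: 62.2
```

Emit:
arm_command --moves '[[-1, [0, -0.4, 0.1], 0], [-1, [0, -0.79, 0.2], 0], [-1, [0, -0.79, 0.26], 0], [-1, [0, -0.79, 0.26], 0], [-1, [0, -0.79, 0.26], 0], [-1, [0, -0.79, 0.26], 0], [-1, [0, -0.79, 0.26], 0]]'

```text
time: 7.73
tool_pos: [0.4604, 0.2072, 0.2313]
tool_rot: [0.001, -0.0, 1.0, 0.0]
contact_force: [-0.1, -0.3, -0.9]
gripper_width: 0.245
grasp_force: 62.2
```

```bash
python3 - <<'E'
from look import *
locate(G=[('beaker_small',(.459,.2065))])
w=grab('wrist');s=grab('side');c=grab('scene')
X=np.array(manip.state()['tool_pos'])-[0,0,.138];print(X,[proj(p,X) for p in(w,s,c)])
cs=[]
for p in(s,c):
    u,v=proj(p,[.459,.2065,.07])[0].astype(int);cs.append(cv2.resize(p['frame'][v-50:v+50,u-35:u+35,::-1],(350,500),interpolation=cv2.INTER_CUBIC))
cv2.imwrite('pics/d1.png',np.hstack(cs));cv2.imwrite('pics/d1w.png',w['frame'][:,:,::-1])
E
```

```text
[0.46   0.207  0.2309] 7.8833 [ 0.4617  0.2454 -1.1787]
    scene [0.4622 0.2116] [-2.2 -2.2  1.9  1.4] 0.63
    side [0.4532 0.2108] [-0.3  0.   0.3 -0. ] 0.55
    wrist [0.4555 0.2084] [-0.7 -1.8  0.7  1.5] 0.81
beaker_small [0.4551 0.2089]
[0.4595 0.206  0.0921] [array([[278.104 , 199.6414]]), array([[315.1676, 268.4816]]), array([[374.1496, 239.8562]])]
```

View pics/d1.png

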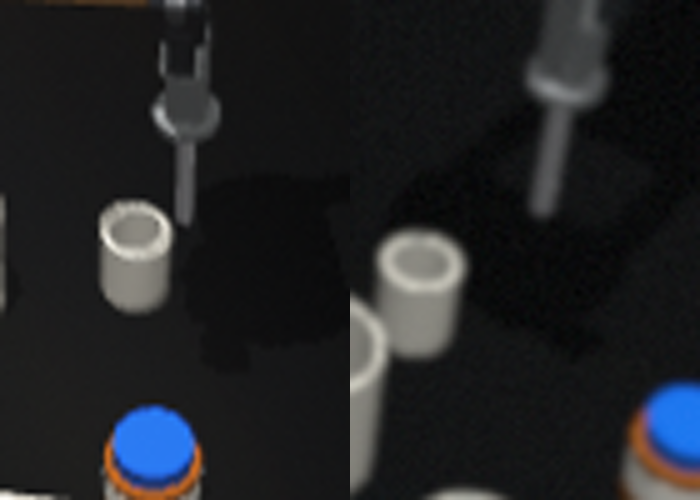

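The side and scene crops show the small beaker about 25 mm away from under the tip: it was knocked between grabs. Relocate it.

```bash
python3 - <<'E'
from look import *
locate(G=[('beaker_small',(.487,.209)),('beaker_medium',(.6,.333)),('beaker_large',(.5947,.2014))])
for n in('scene','side','wrist'):
    p=grab(n);print([(np.round(d['extent']).astype(int).tolist(),round(d['confidence'],2)) for d in manip.search_frame(p,'beaker_small')])
E
```

```text
[0.4595 0.2058 0.23  ] 8.3333 [ 0.8756  0.2732 -0.9218]
    side [0.4952 0.1612] [-1.1 -1.   1.   0.9] 0.63
beaker_small [0.4952 0.1612]
    scene [0.6014 0.3333] [-0.   0.9  0.  -0.8] 0.72
    side [0.5948 0.3349] [-0.3  0.   0.3 -0. ] 0.71
beaker_medium [0.5984 0.3332]
    scene [0.5998 0.2078] [-1.1 -4.4  1.   1.5] 0.69
    side [0.5899 0.2052] [ 1.8  2.  -2.2 -1.3] 0.61
beaker_large [0.5955 0.2053]
[([343, 245, 357, 267], 0.69)]
[([298, 264, 312, 284], 0.8), ([185, 263, 224, 320], 0.47)]
[([228, 196, 266, 237], 0.94)]
```

View pics/d1w.png

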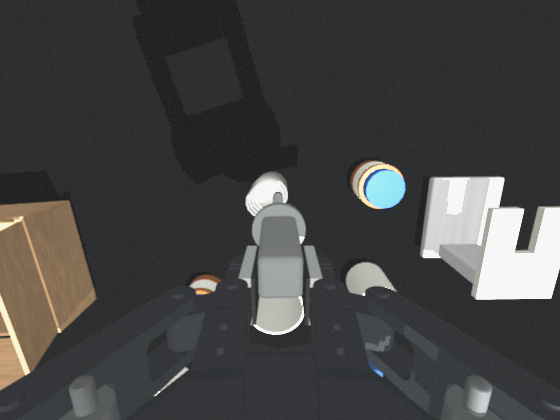

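In the wrist picture the small beaker (265,195) was still moving; fit its settled place from the new extents.

```bash
python3 - <<'E'
from look import *
a=grab('scene');b=grab('side');w=grab('wrist')
E=[]
for p in(a,b,w):
    d=manip.search_frame(p,'beaker_small')[0];e=d['extent'];E.append((p,e));print(np.round(e),d['confidence'],fitcyl([(p,e)],P['beaker_small'],(.495,.16),False))
print(fitcyl(E,P['beaker_small'],(.495,.16),True)); print(fitcyl(E[:2],P['beaker_small'],(.495,.16),False))
E
```

```text
[344. 246. 356. 268.] 0.62 (array([0.5041, 0.1726]), array([-2.8, -1.3,  2.2,  1. ]))
[312. 235. 323. 271.] 0.72 (array([0.462 , 0.0961]), array([-1.3, 10.6,  1.2, -4.5]))
[229. 196. 267. 238.] 0.75 (array([0.4967, 0.1688]), array([ 0.4, -0.4, -0.5,  0.3]))
(array([0.496 , 0.1687, 0.0012]), array([ -1.3,  -3.7,   3.7,  -1.4, -15.4,  26.6, -12.8,  12.3,   0.2,
        -0.6,  -0.6,   0.2]))
(array([0.4632, 0.1189]), array([ -3.1, -18.5,   1.1, -17.2,  -2.6,  15.9,   0.1,   1.1]))
```

Emit:
arm_command --moves '[[-1, [-0.25, -0.257, 0], 0], [-1, [-0.25, -0.257, 0], 0], [-1, [-0.25, -0.257, 0], 0], [-1, [-0.25, -0.257, 0], 0], [-1, [-0.25, -0.257, 0], 0], [-1, [-0.25, -0.257, 0], 0]]'

```text
time: 9.88
tool_pos: [0.4965, 0.1677, 0.2299]
tool_rot: [-0.0, 0.0, 1.0, 0.0]
contact_force: [-0.1, 0.0, -0.3]
gripper_width: 0.242
grasp_force: 62.2
```

```bash
cat > chk.py <<'E'
from look import *
import sys
def chk(name,g,save):
    locate(G=[(name,g)])
    w=grab('wrist');s=grab('side');c=grab('scene');cs=[]
    T=np.array(manip.state()['tool_pos'])-[0,0,.138];print('tip',T)
    for p in(s,c):
        u,v=proj(p,T)[0].astype(int);cs.append(cv2.resize(p['frame'][v-35:v+45,u-28:u+28,::-1],(350,500),interpolation=cv2.INTER_CUBIC))
    cv2.imwrite('pics/'+save+'.png',np.hstack(cs))
chk(sys.argv[1],(float(sys.argv[2]),float(sys.argv[3])),sys.argv[4])
E
python3 chk.py beaker_small .497 .168 d2
```

```text
[0.4966 0.1677 0.2301] 10.0333 [-0.4947  0.3132 -0.9666]
    scene [0.4978 0.1732] [-1.6 -2.1  1.4  1.4] 0.81
    side [0.4916 0.1582] [-0.7  2.1  0.6 -1.8] 0.6
    wrist [0.4955 0.1666] [-0.3 -0.   0.3  0. ] 0.72
beaker_small [0.4952 0.1666]
tip [0.4969 0.1673 0.092 ]
```

View pics/d2.png

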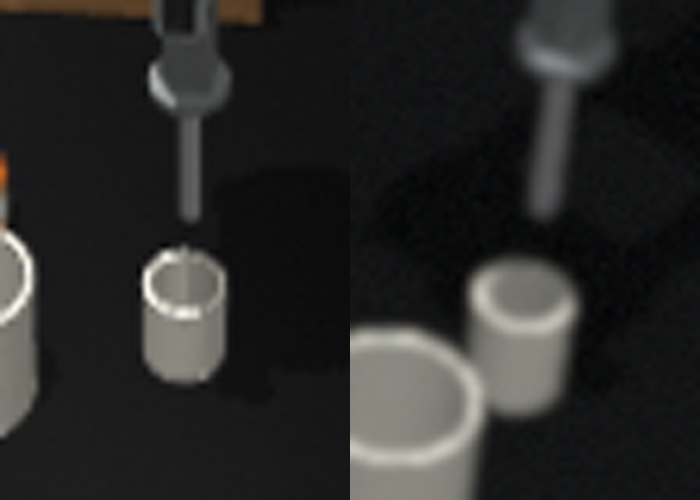

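Stem stands over the small beaker's mouth in both views (side stem x=190, rim centre 185). Dip.

Emit:
arm_command --moves '[[-1, [0, 0, 0.15], 0], [-1, [0, 0, 0.3], 0], [-1, [0, 0, 0.42], 0], [-1, [0, 0, 0.5], 0], [-1, [0, 0, 0.5], 0], [-1, [0, 0, 0.5], 0], [-1, [0, 0, 0.5], 0], [-1, [0, 0, 0.5], 0], [-1, [0, 0, 0.5], 0], [-1, [0, 0, 0.5], 0], [-1, [0, 0, 0.5], 0], [-1, [0, 0, 0.5], 0], [-1, [0, 0, 0.5], 0], [-1, [0, 0, 0.5], 0], [-1, [0, 0, 0.5], 0], [-1, [0, 0, 0.5], 0], [-1, [0, 0, 0.5], 0], [-1, [0, 0, 0.5], 0], [-1, [0, 0, 0.5], 0], [-1, [0, 0, 0.5], 0]]'

```text
time: 12.0
tool_pos: [0.497, 0.1672, 0.155]
tool_rot: [-0.0, 0.001, 1.0, 0.0]
contact_force: [0.8, -0.0, -1.1]
gripper_width: 0.244
grasp_force: 62.1
```

```bash
python3 chk.py beaker_small .497 .168 d3; python3 look.py
```

```text
[0.497  0.1672 0.155 ] 12.15 [-0.2644  0.3812 -0.886 ]
    scene [0.5046 0.1678] [-3.5 -2.6  2.6  1.6] 0.87
    side [0.4953 0.1616] [ 0.7 -0.8 -0.6  0.8] 0.46
    wrist [0.484  0.1669] [ -0.2 -13.8   0.2   2.5] 0.68
beaker_small [0.4955 0.1668]
tip [0.497  0.1672 0.017 ]
[0.497  0.1672 0.155 ] 12.6 [-0.8988 -1.2743 -0.3465]
    side [0.4903 0.1636] [-1.4 -0.   1.3  0. ] 0.63
beaker_small [0.4903 0.1636]
    scene [0.6014 0.3311] [ 0.2  0.9 -0.2 -0.7] 0.77
    side [0.5979 0.3367] [-0.2  1.   0.2 -0.9] 0.76
    wrist [0.5937 0.3268] [-3.4 -2.3  1.2  2.6] 0.82
beaker_medium [0.5971 0.3301]
    scene [0.5975 0.2086] [-1.1 -1.3  1.   0.9] 0.84
    side [0.5938 0.2047] [ 1.4  0.8 -1.7 -0.6] 0.78
beaker_large [0.5959 0.2067]
    scene [0.6173 0.1039] [ 0.6 -3.4 -0.6  2.3] 0.68
    side [0.615  0.0883] [-0.2 -2.2  0.2  1.7] 0.83
bottle0 [0.6136 0.0976]
    scene [0.4583 0.3342] [ 0.4  0.2 -0.4 -0.2] 0.97
    side [0.4619 0.3185] [ 0.2  0.8 -0.2 -0.7] 0.55
    wrist [0.4579 0.3246] [ 1.4 -1.4 -0.9  1. ] 0.77
bottle0 [0.4586 0.3252]
```

Emit:
arm_command --moves '[[-1, [0, 0, -0.25], 0], [-1, [0, 0, -0.5], 0], [-1, [0, 0, -0.6], 0], [-1, [0, 0, -0.6], 0], [-1, [-0.3, 0.4, -0.6], 0], [-1, [-0.6, 0.8, -0.6], 0], [-1, [-0.68, 0.95, -0.6], 0], [-1, [-0.68, 0.95, -0.6], 0], [-1, [-0.68, 0.95, -0.6], 0]]'

```text
time: 14.1
tool_pos: [0.6002, 0.3134, 0.2411]
tool_rot: [-0.002, -0.001, 1.0, 0.0]
contact_force: [-0.5, -0.8, -1.1]
gripper_width: 0.243
grasp_force: 62.1
```

Emit:
arm_command --moves '[[-1, [0, 0.143, 0], 0], [-1, [0, 0.143, 0], 0], [-1, [0, 0.143, 0], 0], [-1, [0, 0.143, 0], 0], [-1, [0, 0.143, 0], 0]]'

```text
time: 14.52
tool_pos: [0.5989, 0.33, 0.2446]
tool_rot: [-0.0, 0.001, 1.0, -0.0]
contact_force: [0.1, 1.2, -1.1]
gripper_width: 0.244
grasp_force: 62.1
```

```bash
python3 chk.py beaker_medium .599 .332 d4
```

```text
[0.5992 0.3302 0.2452] 14.6667 [-0.5277 -1.1706 -0.8937]
    scene [0.5979 0.3301] [ 0.6  2.8 -0.6 -1.6] 0.88
    side [0.598  0.3339] [-0.8 -2.3  0.9  1.5] 0.95
    wrist [0.5942 0.3307] [-2.8 -2.9  2.7  2.3] 0.86
beaker_medium [0.5971 0.3307]
tip [0.5992 0.3309 0.1071]
```

View pics/d4.png

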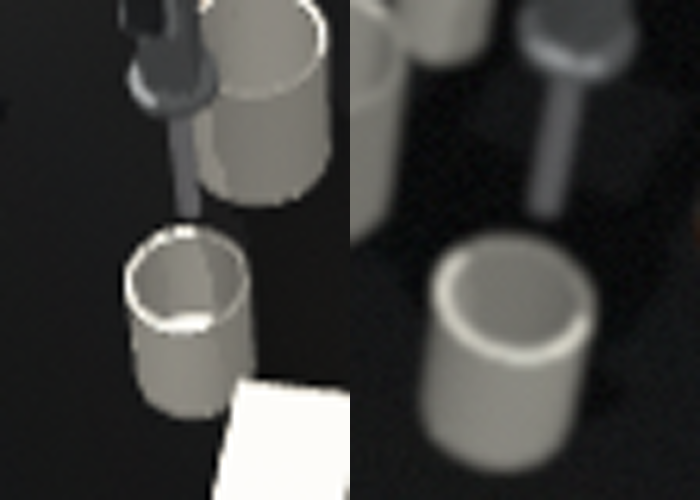

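Stem is over the middle of the medium beaker in both views. Dip.

Emit:
arm_command --moves '[[-1, [0.01, 0, 0.2], 0], [-1, [0.01, 0, 0.4], 0], [-1, [0.01, 0, 0.52], 0], [-1, [0.01, 0, 0.59], 0], [-1, [0.01, 0, 0.59], 0], [-1, [0.01, 0, 0.59], 0], [-1, [0.01, 0, 0.59], 0], [-1, [0.01, 0, 0.59], 0], [-1, [0.01, 0, 0.59], 0], [-1, [0.01, 0, 0.59], 0], [-1, [0.01, 0, 0.59], 0], [-1, [0.01, 0, 0.59], 0], [-1, [0.01, 0, 0.59], 0], [-1, [0.01, 0, 0.59], 0], [-1, [0.01, 0, 0.59], 0], [-1, [0.01, 0, 0.59], 0], [-1, [0.01, 0, 0.59], 0], [-1, [0.01, 0, 0.59], 0], [-1, [0.01, 0, 0.59], 0], [-1, [0.01, 0, 0.59], 0]]'

```text
time: 16.63
tool_pos: [0.5977, 0.331, 0.1565]
tool_rot: [0.0, 0.001, 1.0, -0.0]
contact_force: [0.8, -0.0, -0.0]
gripper_width: 0.244
grasp_force: 62.1
```

Emit:
arm_command --moves '[[-1, [0, 0, -0.25], 0], [-1, [0, 0, -0.5], 0], [-1, [0, 0, -0.65], 0], [-1, [0, 0, -0.65], 0], [-1, [0, -0.3, -0.65], 0], [-1, [0, -0.6, -0.65], 0], [-1, [0, -0.82, -0.65], 0], [-1, [0, -0.82, -0.65], 0], [-1, [0, -0.82, -0.65], 0], [-1, [0, -0.82, -0.65], 0]]'

```text
time: 17.47
tool_pos: [0.5974, 0.2081, 0.2535]
tool_rot: [-0.0, 0.001, 1.0, 0.0]
contact_force: [-0.2, 0.4, -1.1]
gripper_width: 0.249
grasp_force: 62.2
```

```bash
python3 chk.py beaker_large .596 .206 d5
```

```text
[0.5973 0.2092 0.2537] 17.6167 [-0.1968 -0.3315 -0.0832]
    scene [0.6024 0.2129] [-0.7 -1.6  0.7  1. ] 0.72
    side [0.5927 0.2031] [ 0.2  1.1 -0.2 -0.9] 0.68
    wrist [0.5898 0.2019] [ 0.7 -3.3 -0.7  1.5] 0.88
beaker_large [0.5932 0.2023]
tip [0.5975 0.2085 0.1159]
```

View pics/d5.png

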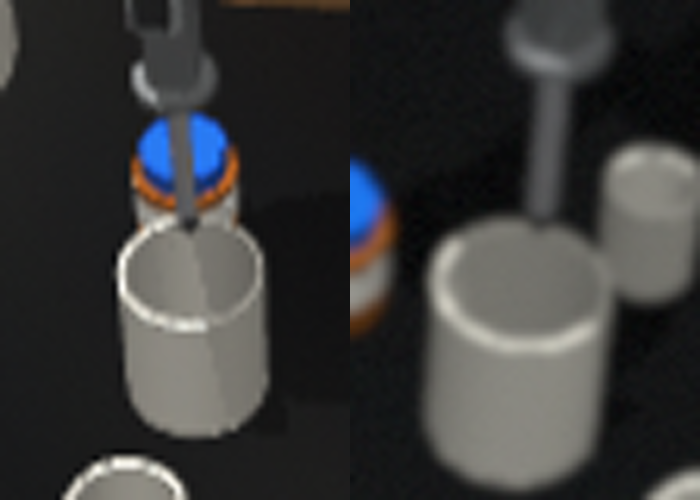

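Stem is over the large beaker (a few mm toward +y); shift slightly, dip, lift, and go over the stand.

Emit:
arm_command --moves '[[-1, [0.013, -0.026, 0.1], 0], [-1, [0.013, -0.026, 0.25], 0], [-1, [0.013, -0.026, 0.45], 0], [-1, [0.013, -0.026, 0.6], 0], [-1, [0.013, -0.026, 0.64], 0], [-1, [0.013, -0.026, 0.64], 0], [-1, [0.013, -0.026, 0.64], 0], [-1, [0.013, -0.026, 0.64], 0], [-1, [0.013, -0.026, 0.64], 0], [-1, [0.013, -0.026, 0.64], 0], [-1, [0.013, -0.026, 0.64], 0], [-1, [0.013, -0.026, 0.64], 0], [-1, [0.013, -0.026, 0.64], 0], [-1, [0.013, -0.026, 0.64], 0], [-1, [0.013, -0.026, 0.64], 0], [-1, [0.013, -0.026, 0.64], 0], [-1, [0.013, -0.026, 0.64], 0], [-1, [0.013, -0.026, 0.64], 0], [-1, [0.013, -0.026, 0.64], 0], [-1, [0.013, -0.026, 0.64], 0]]'

```text
time: 19.58
tool_pos: [0.5955, 0.2041, 0.158]
tool_rot: [-0.0, 0.001, 1.0, -0.0]
contact_force: [-0.5, -0.7, -0.6]
gripper_width: 0.239
grasp_force: 62.1
```

Emit:
arm_command --moves '[[-1, [0, 0, -0.25], 0], [-1, [0, 0, -0.5], 0], [-1, [0, 0, -0.767], 0], [-1, [0, 0, -0.767], 0], [-1, [0, 0.2, -0.767], 0], [-1, [0, 0.4, -0.767], 0], [-1, [0, 0.6, -0.767], 0], [-1, [0, 0.75, -0.767], 0], [-1, [0, 0.75, -0.767], 0]]'

```text
time: 20.33
tool_pos: [0.595, 0.3205, 0.2726]
tool_rot: [-0.0, -0.001, 1.0, 0.001]
contact_force: [-0.2, -0.4, -1.3]
gripper_width: 0.242
grasp_force: 62.1
```

Emit:
arm_command --moves '[[-1, [0.23, 0.28, 0], 0], [-1, [0.46, 0.56, 0], 0], [-1, [0.703, 0.853, 0], 0], [-1, [0.703, 0.853, 0], 0], [-1, [0.703, 0.853, 0], 0], [-1, [0.703, 0.853, 0], 0], [-1, [0.703, 0.853, 0], 0], [-1, [0.703, 0.853, 0], 0]]'

```text
time: 21.0
tool_pos: [0.4913, 0.4436, 0.2729]
tool_rot: [0.0, 0.001, 1.0, -0.0]
contact_force: [-0.1, -0.7, -0.6]
gripper_width: 0.243
grasp_force: 62.1
```

```bash
python3 - <<'E'
from h import *
s=manip.state();print(s['tool_pos'],s['joint_pos'])
w=grab('wrist');i=w['frame'][150:400,160:420,::-1]
c=grab('side')['frame'][290:390,230:330,::-1]
cv2.imwrite('pics/s1.png',np.hstack([cv2.resize(i,(400,400)),cv2.resize(c,(400,400),interpolation=cv2.INTER_CUBIC)]))
E
```

```text
[0.49130396 0.44362478 0.27294109] [ 6.22312959e-01  1.17975722e-01  1.47498755e+00 -4.63698961e-04
  1.54870387e+00 -9.45785860e-01]
```

View pics/s1.png

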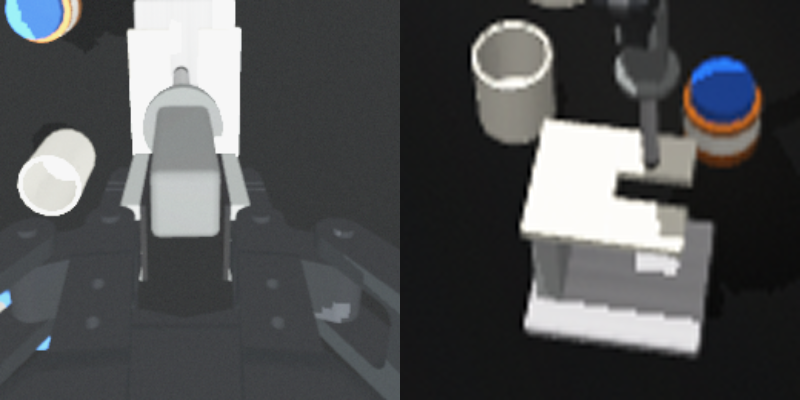

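Tip is above the slot, in line with it. Lower, then release.

Emit:
arm_command --moves '[[-1, [0, 0.01, 0.1], 0], [-1, [0, 0.01, 0.25], 0], [-1, [0, 0.01, 0.4], 0], [-1, [0, 0.01, 0.55], 0], [-1, [0, 0.01, 0.68], 0], [-1, [0, 0.01, 0.755], 0], [-1, [0, 0.01, 0.755], 0], [-1, [0, 0.01, 0.755], 0], [-1, [0, 0.01, 0.755], 0]]'

```text
time: 21.85
tool_pos: [0.4909, 0.4457, 0.1596]
tool_rot: [0.0, 0.001, 1.0, -0.0]
contact_force: [0.4, -1.4, 0.5]
gripper_width: 0.243
grasp_force: 62.9
```

Emit:
arm_command --moves '[[0, [0, 0, 0], 0], [0, [0, 0, 0], 0], [0, [0, 0, 0], 0], [0, [0, 0, 0], 0], [0, [0, 0, 0], 0], [0, [0, 0, -0.2], 0], [0, [0, 0, -0.5], 0], [0.5, [0, 0, -0.8], 0], [1, [0, 0, -0.8], 0], [1, [0, 0, -0.8], 0], [1, [0, 0, -0.8], 0]]'

```text
time: 22.77
tool_pos: [0.4907, 0.4465, 0.2808]
tool_rot: [0.001, 0.001, 1.0, 0.001]
contact_force: [-0.4, -0.1, -1.0]
gripper_width: 1.0
grasp_force: 0.0
```

```bash
python3 - <<'E'
from look import *
locate(G=[('bottle0',(.619,.107)),('bottle0',(.458,.327)),('beaker_medium',(.597,.331))])
w=grab('wrist','w5');print([(np.round(d['extent']).astype(int).tolist(),round(d['confidence'],2)) for d in manip.search_frame(w,'probe')])
X=np.array([[.49+sx*.011,.4455+sy*.011,z] for sx in(-1,1) for sy in(-1,1) for z in(.118,.182)]);print(ext(w,X))
c=grab('side')['frame'][290:390,230:330,::-1]
cv2.imwrite('pics/s2.png',np.hstack([cv2.resize(w['frame'][:,:,::-1],(400,300)),cv2.resize(c,(300,300),interpolation=cv2.INTER_CUBIC)]))
E
```

```text
[0.4896 0.4456 0.2771] 22.9167 [-0.4907 -0.424   0.4461]
    scene [0.6181 0.1128] [ 0.9 -0.5 -0.8  0.5] 0.67
    wrist [0.6183 0.1063] [-1.8  1.1  8.9 -0.8] 0.75
bottle0 [0.6178 0.1086]
    scene [0.4589 0.3279] [-0.1  0.2  0.1 -0.2] 0.94
    wrist [0.4598 0.3268] [-1.1  0.2  1.6 -0.1] 0.56
bottle0 [0.4596 0.3274]
    scene [0.6009 0.3272] [-0.8  1.1  0.7 -1.1] 0.76
    side [0.5999 0.3371] [-0.3 -2.1  0.3  1.5] 0.85
    wrist [0.6009 0.3356] [-1.6  0.7  7.1 -0.6] 0.91
beaker_medium [0.6011 0.3306]
[([265, 174, 297, 221], 0.61), ([184, 316, 228, 357], 0.52)]
[264.4091 183.9116 290.4905 223.2676]
```

View pics/s2.png

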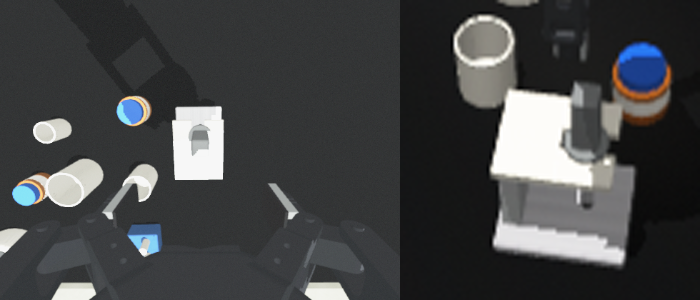

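The probe hangs in its stand again (side crop: collar on the plate at (590,145)). Now grasp the nearer bottle and fit the carton.

Emit:
arm_command --moves '[[1, [0.2, -0.4, 0], 0], [1, [0.202, -0.8, 0], 0], [1, [0.202, -0.8, 0.2], 0], [1, [0.202, -0.8, 0.5], 0], [1, [0.202, -0.8, 0.8], 0], [1, [0.202, -0.8, 0.8], 0], [1, [0.202, -0.8, 0.8], 0], [1, [0.202, -0.8, 0.8], 0]]'

```text
time: 24.18
tool_pos: [0.4602, 0.3266, 0.1604]
tool_rot: [-0.0, 0.0, 1.0, -0.0]
contact_force: [1.0, 0.2, 0.9]
gripper_width: 1.003
grasp_force: 0.0
```

```bash
cat > cfit.py <<'E'
from look import *
def wmask(p,e,mg=5):
    h=cv2.cvtColor(cv2.GaussianBlur(p['frame'],(3,3),0),cv2.COLOR_RGB2HSV);m=(((h[...,0]<28)|(h[...,0]>172))&(h[...,1]>45)&(h[...,2]>45)).astype(np.uint8)
    z=np.zeros_like(m);x0,y0=max(e[0]-mg,0),max(e[1]-mg,0);z[y0:e[3]+mg,x0:e[2]+mg]=1;m=m*z
    m=cv2.morphologyEx(m,cv2.MORPH_CLOSE,np.ones((3,3)));m=cv2.morphologyEx(m,cv2.MORPH_OPEN,np.ones((2,2)))
    return m.astype(float)
def nm(f,x0,d,n): 
    x0=np.array(x0,float);return minimize(f,x0,method='Nelder-Mead',options=dict(initial_simplex=np.vstack([x0]+[x0+k for k in np.diag(d)]),maxfev=n))
def fit(ms,x0,n=900):
    f=lambda v:sum(np.abs(cartonmask(p,v,2)-m).sum()/max(m.sum(),1) for p,m in ms)
    r=nm(f,x0,[.02,.02,.08,.15,.15,.15,.15],n);r=nm(f,r.x,[.008,.008,.04,-.1,.1,-.1,.1],n//2);return r
E
python3 - <<'E'
from cfit import *
locate(G=[('bottle0',(.459,.327))])
a=grab('scene');b=grab('side')
ms=[(a,wmask(a,[216,142,309,234])),(b,wmask(b,[264,150,328,224]))]
print([m.sum() for _,m in ms])
cv2.imwrite('pics/m.png',np.hstack([m*255 for _,m in ms]))
g=onz(a,262,190,.06)
for yaw in(-.15,.15):
    for q in ([ms],[ms[:1]]):
        r=fit(q[0],[g[0],g[1],yaw,1.9,1.9,1.9,1.9]);print(r.x,r.fun)
E
```

```text
[0.4618 0.3277 0.1634] 24.3333 [-0.5806 -0.0733  0.9896]
    scene [0.4616 0.329 ] [-1.4  0.8  1.3 -0.8] 0.64
    side [0.4594 0.3254] [-1.5 -0.   1.4 -0. ] 0.71
    wrist [0.4583 0.3253] [ 1.1  0.1 -1.1 -0.1] 0.68
bottle0 [0.4585 0.3257]
[np.float64(6145.0), np.float64(4437.0)]
[ 0.5644 -0.1747  0.0721  2.2285  1.9842  1.8959  2.2119] 0.18045675307173356
[ 0.5645 -0.1719  0.0902  1.7573  1.9909  1.7881  1.9832] 0.04210086312800141
[ 0.5649 -0.1742  0.0806  1.9267  2.0159  1.8932  2.2393] 0.17551508425777967
[ 0.566  -0.1708  0.0845  1.8994  2.0897  1.8718  2.0287] 0.038556454314842295[ WARN:0@11.246] global loadsave.cpp:1063 imwrite_ Unsupported depth image for selected encoder is fallbacked to CV_8U.
```

Emit:
arm_command --moves '[[1, [0.007, -0.006, 0.25], 0], [1, [0.007, -0.006, 0.5], 0], [1, [0.007, -0.006, 0.7], 0], [1, [0.007, -0.006, 0.79], 0], [1, [0.007, -0.006, 0.79], 0], [1, [0.007, -0.006, 0.79], 0], [-1, [0.007, -0.006, 0.79], 0], [-1, [0.007, -0.006, 0.79], 0], [-1, [0.007, -0.006, 0.79], 0], [-1, [0.007, -0.006, 0.79], 0], [-1, [0.007, -0.006, 0.79], 0], [-1, [0.007, -0.006, 0.79], 0], [-1, [0.007, -0.006, 0.79], 0]]'

```text
time: 25.67
tool_pos: [0.4606, 0.3262, 0.0438]
tool_rot: [0.002, 0.001, 1.0, 0.001]
contact_force: [0.2, -0.3, 6.2]
gripper_width: 0.489
grasp_force: 60.9
```

Emit:
arm_command --moves '[[-1, [0, 0, -0.2], 0], [-1, [0, 0, -0.5], 0], [-1, [0, 0, -0.8], 0], [-1, [0, 0, -1], 0], [-1, [0, 0, -1], 0], [-1, [0, 0, -1], 0], [-1, [0, 0, -1], 0]]'

```text
time: 26.25
tool_pos: [0.4585, 0.3251, 0.1908]
tool_rot: [-0.0, 0.001, 1.0, -0.0]
contact_force: [-0.8, 0.2, -1.6]
gripper_width: 0.479
grasp_force: 61.1
```

Emit:
arm_command --moves '[[-1, [-0.06, -0.3, -0.12], 0], [-1, [-0.12, -0.6, -0.12], 0], [-1, [-0.184, -0.913, -0.12], 0], [-1, [-0.184, -0.913, -0.12], 0], [-1, [-0.184, -0.913, -0.12], 0]]'

```text
time: 26.67
tool_pos: [0.4856, 0.1848, 0.2064]
tool_rot: [-0.002, 0.003, 1.0, -0.001]
contact_force: [0.8, -0.3, -2.0]
gripper_width: 0.479
grasp_force: 61.4
```

Emit:
arm_command --moves '[[-1, [-0.06, -0.3, 0], 0], [-1, [-0.12, -0.6, 0], 0], [-1, [-0.184, -0.913, 0], 0], [-1, [-0.184, -0.913, 0], 0], [-1, [-0.184, -0.913, 0], 0]]'

```text
time: 27.08
tool_pos: [0.5132, 0.049, 0.2068]
tool_rot: [-0.002, 0.003, 1.0, -0.0]
contact_force: [-0.6, 0.3, -1.4]
gripper_width: 0.482
grasp_force: 61.7
```

Emit:
arm_command --moves '[[-1, [-0.06, -0.3, 0], 0], [-1, [-0.12, -0.6, 0], 0], [-1, [-0.184, -0.913, 0], 0], [-1, [-0.184, -0.913, 0], 0], [-1, [-0.184, -0.913, 0], 0]]'

```text
time: 27.5
tool_pos: [0.541, -0.0871, 0.2074]
tool_rot: [-0.001, 0.002, 1.0, 0.0]
contact_force: [-0.6, 1.1, -1.1]
gripper_width: 0.482
grasp_force: 61.8
```

Emit:
arm_command --moves '[[-1, [-0.06, -0.3, 0], 0], [-1, [-0.12, -0.6, 0], 0], [-1, [-0.184, -0.913, 0], 0], [-1, [-0.184, -0.913, 0], 0], [-1, [-0.184, -0.913, 0], 0], [-1, [-0.184, -0.913, 0], 0]]'

```text
time: 28.0
tool_pos: [0.5685, -0.2209, 0.2079]
tool_rot: [-0.001, 0.0, 1.0, 0.001]
contact_force: [0.3, 1.5, -1.4]
gripper_width: 0.484
grasp_force: 61.9
```

```bash
cat >> cfit.py <<'E'
def overlay(p,v,name,scale=1.3,col=(0,255,0)):
    i=p['frame'][:,:,::-1].copy();i=cv2.resize(i,None,fx=scale,fy=scale)
    for k,P in enumerate(cartonpolys(v)):
        q=(proj(p,P)+.5)*scale
        E=[(0,1),(1,3),(3,2),(2,0)] if k else [(0,1),(2,3),(4,5),(6,7),(1,3),(3,7),(7,5),(5,1)]
        for a,b in E: cv2.line(i,tuple(int(t) for t in q[a]),tuple(int(t) for t in q[b]),col,1)
    cv2.imwrite('pics/'+name+'.png',i);return i
E
python3 - <<'E'
from cfit import *
s=manip.state();print(s['tool_pos'],s['gripper_width'],s['time'],s['joint_pos'])
w=grab('wrist');a=grab('scene');b=grab('side')
v=[.566,-.171,.085,1.85,2.0,1.85,2.0]
i=overlay(w,v,'o1',1.0);j=a['frame'][80:260,180:340,::-1]
print('spray',[ (n,d['extent']) for n,p in(('a',a),('b',b)) for d in manip.search_frame(p,'spray_bottle')[:1]])
O=[(p,manip.search_frame(p,'spray_bottle')[0]['extent']) for p in(a,b)]
print(fitcyl(O,[(0,.13,.034),(.13,.195,.012)],(.4,-.35),True))
cv2.imwrite('pics/o1.png',cv2.resize(i,(800,600)))
E
```

```text
[ 0.5685 -0.2209  0.2079] 0.4843454995493879 28.0 [-0.4932  0.0347  1.6712  0.0013  1.4388 -2.0632]
spray [('a', [264.3, 95.9, 286.0, 147.9]), ('b', [268.9, 154.0, 278.7, 202.1])]
(array([ 0.5946, -0.0294,  0.2147]), array([ -0.8,   0.9,   6.4,  30.6,  -0.7, -33.5,  13.4, -16.4]))
```

View pics/o1.png

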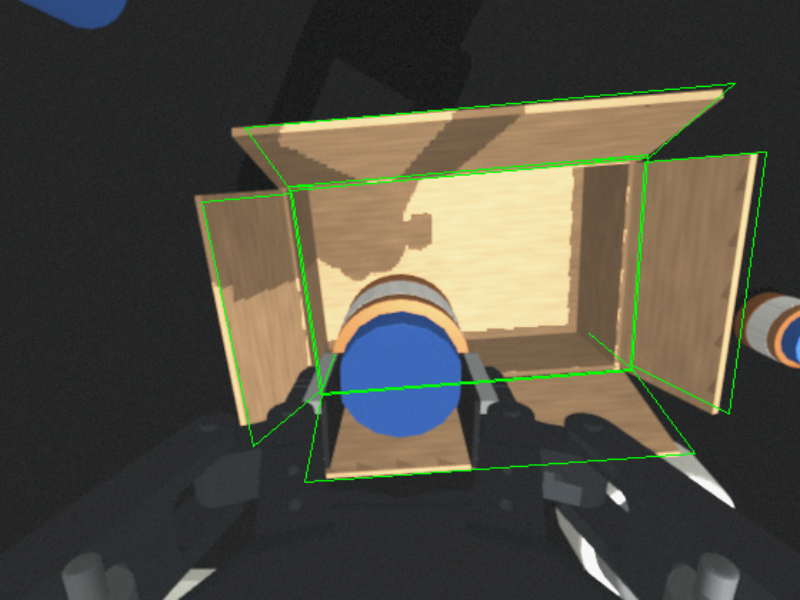

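The overlay shows the carton model a few mm too far to +y; true flap-edge corners: near (233,132)-(722,93), left (756,153)-(717,413), right (197,196)-(240,425), far right corner (692,452). Refit on them.

```bash
python3 - <<'E'
from cfit import *
w=grab('wrist');k=1/1.4286
# polys: 1 left,2 right,3 far,4 near ; points idx 2:(l=.07,-w),3:(l=.07,+w)
obs=[(4,2,233,132),(4,3,722,93),(1,2,756,153),(1,3,717,413),(2,2,197,196),(2,3,240,425),(3,3,692,452)]
f=lambda v:np.concatenate([proj(w,cartonpolys(v)[i][j])[0]-np.array([a,b])*k for i,j,a,b in obs])
r=least_squares(f,[.566,-.171,.085,1.85,2.0,1.85,2.0]);print(r.x,np.round(r.fun,1))
v=r.x;R=np.array([[np.cos(v[2]),-np.sin(v[2])],[np.sin(v[2]),np.cos(v[2])]])
for y in(-.05,.05):print(v[:2]+R@[0,y])
print(onz(w,125*k,10*k,.1),onz(w,90*k,28*k,.1))
a=grab('scene');m=[(a,wmask(a,[216,142,309,234]))]
for p in cartonpolys(v)[1:]: print(p[2:].mean(0))
np.save('v.npy',v)
E
```

```text
[ 0.5644 -0.1765  0.0721  1.8448  2.0162  1.8234  1.9223] [ 3.4 -0.6  3.9 -0.   0.3 -1.4 -0.6 -0.7 -3.4 -1.8  1.2  8.7 -6.1 -2.5]
[ 0.568  -0.2264]
[ 0.5608 -0.1266]
[ 0.4131 -0.3636  0.1   ] [ 0.4214 -0.3836  0.1   ]
[ 0.555  -0.0459  0.1414]
[ 0.5747 -0.3183  0.1372]
[ 0.6537 -0.17    0.1458]
[ 0.4686 -0.1834  0.1437]
```

Emit:
arm_command --moves '[[-1, [0.005, -0.02, 0.2], 0], [-1, [0.005, -0.02, 0.4], 0], [-1, [0.005, -0.02, 0.6], 0], [-1, [0.005, -0.02, 0.8], 0], [-1, [0.005, -0.02, 1], 0], [-1, [0.005, -0.02, 1], 0], [-1, [0.005, -0.02, 1], 0]]'

```text
time: 29.03
tool_pos: [0.5664, -0.2247, 0.0575]
tool_rot: [-0.002, 0.001, 1.0, 0.001]
contact_force: [0.5, -0.9, -0.3]
gripper_width: 0.487
grasp_force: 61.9
```

Emit:
arm_command --moves '[[-1, [0, 0, 0.04], 0], [-1, [0, 0, 0.07], 0], [-1, [0, 0, 0.07], 0], [-1, [0, 0, 0.07], 0], [0.4, [0, 0, 0.07], 0], [0.4, [0, 0, 0.07], 0], [0.4, [0, 0, 0.07], 0], [0.4, [0, 0, 0.07], 0], [0.4, [0, 0, 0.07], 0], [0.4, [0, 0, -0.2], 0], [0.4, [0, 0, -0.5], 0], [0.4, [0, 0, -0.8], 0], [0.4, [0, 0, -0.93], 0], [0.4, [0, 0, -0.93], 0], [0.4, [0, 0, -0.93], 0]]'

```text
time: 30.28
tool_pos: [0.5692, -0.2263, 0.2019]
tool_rot: [0.002, 0.001, 1.0, -0.001]
contact_force: [-0.9, -0.2, -0.9]
gripper_width: 0.701
grasp_force: 0.0
```

```bash
python3 - <<'E'
from look import *
P['bottle0']=[(.004,.046,.026),(.046,.06,.022)]
w=grab('wrist','w7');s=manip.state();print(s['tool_pos'],s['contact_force'],s['gripper_width'])
for d in manip.search_frame(w,'bottle0'):
    print(np.round(d['extent']),round(d['confidence'],2),fitcyl([(w,d['extent'])],P['bottle0'],(.568,-.225),False))
P['bottle0']=[(0,.042,.026),(.042,.056,.022)]
locate(G=[('bottle0',(.618,.108))])
E
```

```text
[ 0.568  -0.2256  0.1992] [-0.0098  0.4433 -0.6577] 0.7022504492714995
[526. 205. 560. 256.] 0.85 (array([0.6144, 0.0444]), array([-47.5,  -3. ,   1.5,   3.6]))
[256. 165. 307. 217.] 0.65 (array([ 0.5679, -0.2236]), array([ 0.4, -1.6, -0.4,  1.2]))
[ 0.5668 -0.225   0.1962] 30.5333 [-0.1053 -0.2188  0.6502]
    scene [0.6183 0.1117] [ 0.5 -0.1 -0.5  0.1] 0.66
    side [0.6213 0.0895] [-0.4 -3.4  0.4  2. ] 0.54
bottle0 [0.6178 0.1088]
```

Emit:
arm_command --moves '[[0.6, [0, 0.25, 0], 0], [0.6, [0, 0.5, 0], 0], [0.6, [0, 0.737, 0], 0], [0.6, [0, 0.737, 0], 0], [0.6, [0, 0.737, 0], 0]]'

```text
time: 31.1
tool_pos: [0.5679, -0.1135, 0.1984]
tool_rot: [-0.0, -0.001, 1.0, -0.0]
contact_force: [-0.1, -1.3, 1.0]
gripper_width: 0.8
grasp_force: 0.0
```

Emit:
arm_command --moves '[[0.6, [-0.05, 0.25, 0], 0], [0.6, [-0.1, 0.5, 0], 0], [0.6, [-0.165, 0.737, 0], 0], [0.6, [-0.165, 0.737, 0], 0], [0.6, [-0.165, 0.737, 0], 0]]'

```text
time: 31.52
tool_pos: [0.5933, -0.0041, 0.1985]
tool_rot: [-0.0, -0.0, 1.0, -0.0]
contact_force: [0.2, -0.8, -0.7]
gripper_width: 0.8
grasp_force: 0.0
```

Emit:
arm_command --moves '[[0.6, [-0.05, 0.25, 0], 0], [0.6, [-0.1, 0.5, 0], 0], [0.6, [-0.165, 0.737, 0], 0], [0.6, [-0.165, 0.737, 0], 0], [0.6, [-0.165, 0.737, 0], 0], [0.6, [-0.165, 0.737, 0], 0], [0.6, [-0.165, 0.737, 0], 0]]'

```text
time: 32.1
tool_pos: [0.6178, 0.104, 0.1986]
tool_rot: [-0.0, 0.002, 1.0, -0.0]
contact_force: [-0.7, 1.1, -0.4]
gripper_width: 0.796
grasp_force: 0.0
```

```bash
python3 - <<'E'
from look import *
locate(G=[('bottle0',(.618,.107)),('beaker_large',(.5935,.204))])
E
```

```text
[0.6178 0.1045 0.1988] 32.25 [ 0.2551 -0.1695 -0.0723]
    scene [0.6231 0.113 ] [ 1.1 -0.7 -1.   0.7] 0.86
    side [0.6176 0.0982] [-0.1 -1.9  0.1  1.5] 0.69
    wrist [0.6175 0.1057] [-0.3 -0.6  0.3  0.6] 0.58
bottle0 [0.6176 0.1058]
    scene [0.6001 0.2128] [-0.6 -1.1  0.6  0.8] 0.64
    side [0.594  0.2079] [ 0.  -0.6 -0.   0.5] 0.78
    wrist [0.5938 0.2001] [ 0.6 -1.1 -0.4  0.8] 0.78
beaker_large [0.5942 0.2011]
```

Emit:
arm_command --moves '[[0.6, [0, 0.005, 0.25], 0], [0.6, [0, 0.005, 0.5], 0], [0.6, [0, 0.005, 0.75], 0], [0.6, [0, 0.005, 1], 0], [0.6, [0, 0.005, 1], 0], [0.6, [0, 0.005, 1], 0]]'

```text
time: 33.05
tool_pos: [0.6157, 0.1067, 0.0464]
tool_rot: [-0.003, 0.001, 1.0, -0.0]
contact_force: [0.7, 0.2, 0.1]
gripper_width: 0.801
grasp_force: 0.0
```

Emit:
arm_command --moves '[[0.6, [0, 0, 0.05], 0], [0.6, [0, 0, 0.05], 0], [0.6, [0, 0, 0.05], 0], [-1, [0, 0, 0.05], 0], [-1, [0, 0, 0.05], 0], [-1, [0, 0, 0.05], 0], [-1, [0, 0, 0.05], 0], [-1, [0, 0, 0.05], 0], [-1, [0, 0, 0.05], 0], [-1, [0, 0, -0.2], 0], [-1, [0, 0, -0.4], 0], [-1, [0, 0, -0.7], 0], [-1, [0, 0, -0.95], 0], [-1, [0, 0, -0.95], 0], [-1, [0, 0, -0.95], 0], [-1, [0, 0, -0.95], 0]]'

```text
time: 34.38
tool_pos: [0.6174, 0.1068, 0.1909]
tool_rot: [-0.0, 0.001, 1.0, 0.0]
contact_force: [-0.4, -0.7, -2.3]
gripper_width: 0.484
grasp_force: 61.4
```

Emit:
arm_command --moves '[[-1, [0, 0, -0.133], 0], [-1, [0.06, -0.25, -0.133], 0], [-1, [0.12, -0.5, -0.133], 0], [-1, [0.189, -0.776, -0.133], 0], [-1, [0.189, -0.776, -0.133], 0], [-1, [0.189, -0.776, -0.133], 0]]'

```text
time: 34.88
tool_pos: [0.5875, -0.0113, 0.2082]
tool_rot: [-0.002, 0.002, 1.0, 0.0]
contact_force: [0.2, 0.5, -1.7]
gripper_width: 0.487
grasp_force: 61.6
```

Emit:
arm_command --moves '[[-1, [0.06, -0.25, 0], 0], [-1, [0.12, -0.5, 0], 0], [-1, [0.189, -0.776, 0], 0], [-1, [0.189, -0.776, 0], 0], [-1, [0.189, -0.776, 0], 0], [-1, [0.189, -0.776, 0], 0], [-1, [0.189, -0.776, 0], 0]]'

```text
time: 35.47
tool_pos: [0.5609, -0.1243, 0.2102]
tool_rot: [-0.001, -0.0, 1.0, 0.001]
contact_force: [-0.5, -0.6, -1.1]
gripper_width: 0.483
grasp_force: 61.8
```

```bash
python3 - <<'E'
from cfit import *
w=grab('wrist','w8');v=np.load('v.npy');s=manip.state();print(s['tool_pos'],s['time'],s['gripper_width'])
overlay(w,v,'o2',1.4286)
E
```

```text
[ 0.561  -0.1243  0.2105] 35.5167 0.4774508326616588
```

Emit:
arm_command --moves '[[-1, [0, 0, 0.2], 0], [-1, [0, 0, 0.4], 0], [-1, [0, 0, 0.6], 0], [-1, [0, 0, 0.8], 0], [-1, [0, 0, 1], 0], [-1, [0, 0, 1], 0], [-1, [0, 0, 1], 0]]'

```text
time: 36.1
tool_pos: [0.5595, -0.1242, 0.0594]
tool_rot: [-0.002, -0.0, 1.0, 0.001]
contact_force: [0.3, -1.3, -1.4]
gripper_width: 0.483
grasp_force: 61.8
```

Emit:
arm_command --moves '[[-1, [0, 0, 0.04], 0], [-1, [0, 0, 0.083], 0], [-1, [0, 0, 0.083], 0], [-1, [0, 0, 0.083], 0], [0.4, [0, 0, 0.083], 0], [0.4, [0, 0, 0.083], 0], [0.4, [0, 0, 0.083], 0], [0.4, [0, 0, 0.083], 0], [0.4, [0, 0, 0.083], 0], [0.4, [0, 0, -0.2], 0], [0.4, [0, 0, -0.5], 0], [0.4, [0, 0, -0.8], 0], [0.4, [0, 0, -1], 0], [0.4, [0, 0, -1], 0], [0.4, [0, 0, -1], 0]]'

```text
time: 37.35
tool_pos: [0.5628, -0.1267, 0.2155]
tool_rot: [0.004, 0.001, 1.0, -0.001]
contact_force: [0.3, 0.7, -0.2]
gripper_width: 0.698
grasp_force: 0.0
```

Emit:
arm_command --moves '[[-1, [0.3, -0.33, -0.3], 0], [-1, [0.3, -0.33, -0.6], 0], [-1, [0.3, -0.33, -0.6], 0], [-1, [0.3, -0.33, -0.6], 0], [-1, [0.3, -0.33, -0.6], 0], [-1, [0.3, -0.33, -0.6], 0], [-1, [0.3, -0.33, -0.6], 0], [-1, [0.3, -0.33, -0.6], 0]]'

```text
time: 38.02
tool_pos: [0.5152, -0.1747, 0.2985]
tool_rot: [-0.002, 0.0, 1.0, 0.001]
contact_force: [-0.4, -0.8, 0.2]
gripper_width: 0.0
grasp_force: 0.0
```

```bash
python3 - <<'E'
from cfit import *
w=grab('wrist','w9');v=np.load('v.npy');s=manip.state();print(s['tool_pos'],s['time'],s['gripper_width'])
for d in manip.search_frame(w,'bottle0'):
    e=d['extent'];print(np.round(e),round(d['confidence'],2),[fitcyl([(w,e)],[(.004,.046,.026),(.046,.06,.022)],g,False) for g in[(.565,-.17)]])
for t in('flap_end_left','flap_long_near','flap_long_far','flap_end_right','carton'):
    print(t,[(np.round(d['extent']).astype(int).tolist(),round(d['confidence'],2)) for d in manip.search_frame(w,t)][:4])
m=wmask(w,[0,0,560,420],0);print(m.sum())
E
```

```text
[ 0.5153 -0.1747  0.299 ] 38.0667 -0.0007918678478801336
[295. 188. 333. 230.] 0.94 [(array([ 0.5608, -0.1236]), array([-0.1,  0.4,  0.1, -0.4]))]
[224. 193. 264. 235.] 0.9 [(array([ 0.5681, -0.2257]), array([ 0.7, -0.6, -0.8,  0.5]))]
flap_end_left [([362, 164, 400, 288], 0.63), ([156, 143, 384, 175], 0.2)]
flap_long_near [([157, 143, 382, 176], 0.85)]
flap_long_far [([196, 267, 369, 290], 0.59)]
flap_end_right [([139, 177, 199, 304], 0.73)]
carton [([141, 144, 403, 301], 0.89)]
27338.0
```

```bash
python3 - <<'E'
from cfit import *
w=grab('wrist');v=np.load('v.npy')
D={1:[362,164,400,288],2:[139,177,199,304],4:[157,143,382,176]}
nets={}
for k,t in((1,'flap_end_left'),(2,'flap_end_right'),(4,'flap_long_near')):
    r=manip.search_frame(w,t);print(t,r[0]['extent'] if r else None)
f=lambda v:np.concatenate([ext(w,cartonpolys(v)[k])-np.array(e) for k,e in D.items()]+[(ext(w,np.vstack(cartonpolys(v)))-[141,144,403,301])[:3]]+[[0.1*(v[5]-1.85)*100]])
r=least_squares(f,v,loss='soft_l1');v=r.x;print(v,np.round(r.fun,1))
np.save('v2.npy',v)
for p in cartonpolys(v)[1:]: print(p[2:].mean(0),p[:2].mean(0))
E
```

```text
flap_end_left [359.9, 159.9, 401.4, 287.2]
flap_end_right [141.3, 173.8, 201.1, 302.6]
flap_long_near [157.5, 138.7, 381.3, 172.1]
[ 0.5695 -0.1791  0.0749  1.9466  1.96    1.85    1.9624] [-1.4 -0.4  1.9  0.5  1.1 -0.1  1.7 -0.2  1.1  0.5 -3.3 -0.1 -0.9 -0.5
 -1.1  0. ]
[ 0.5592 -0.0418  0.1391] [ 0.5611 -0.0674  0.074 ]
[ 0.5798 -0.3173  0.1388] [ 0.5778 -0.2908  0.074 ]
[ 0.6605 -0.1723  0.1453] [ 0.6413 -0.1737  0.078 ]
[ 0.471  -0.1865  0.1427] [ 0.4977 -0.1845  0.078 ]
```

Emit:
arm_command --moves '[[-1, [0, 0, 0.3], -0.0119], [-1, [0, 0, 0.6], -0.0119], [-1, [0, 0, 0.6], -0.0119], [-1, [0, 0, 0.6], -0.0119], [-1, [0, 0, 0.6], -0.0119]]'

```text
time: 38.98
tool_pos: [0.5162, -0.1756, 0.2125]
tool_rot: [0.0, -0.037, 0.999, -0.0]
contact_force: [-0.6, 0.3, 1.2]
gripper_width: -0.003
grasp_force: 0.0
```

Emit:
arm_command --moves '[[-1, [-0.15, 0.3, 0], 0], [-1, [-0.3, 0.6, 0], 0], [-1, [-0.337, 0.96, 0], 0], [-1, [-0.337, 0.96, 0], 0], [-1, [-0.337, 0.96, 0], 0], [-1, [-0.337, 0.96, 0], 0]]'

```text
time: 39.48
tool_pos: [0.5575, -0.0271, 0.2151]
tool_rot: [0.003, -0.038, 0.999, -0.001]
contact_force: [0.5, 0.6, 0.0]
gripper_width: -0.004
grasp_force: 0.0
```

Emit:
arm_command --moves '[[-1, [0, 0.2, 0], 0], [-1, [0, 0.2, 0], 0], [-1, [0, 0.2, 0.2], 0], [-1, [0, 0.2, 0.477], 0], [-1, [0, 0.2, 0.477], 0], [-1, [0, 0.2, 0.477], 0], [-1, [0, 0.2, 0.477], 0]]'

```text
time: 40.07
tool_pos: [0.5547, 0.0008, 0.1422]
tool_rot: [0.001, -0.036, 0.999, -0.0]
contact_force: [0.7, 0.8, 0.8]
gripper_width: 0.0
grasp_force: 0.0
```

```bash
cat > st.py <<'E'
from h import *
np.set_printoptions(precision=4,suppress=True)
s=manip.state();r=np.array(s['tool_pos'])-[.567,-.177,0];c,q=np.cos(.075),np.sin(.075)
print('carton frame tip',c*r[0]+q*r[1],-q*r[0]+c*r[1],r[2]-.025,'F',s['contact_force'],s['tool_rot'],s['time'],manip.tcp_to_tips)
E
python3 st.py
```

```text
carton frame tip 0.001051498840746342 0.17817453900299277 0.11716584382186623 F [0.704  0.8219 0.7517] [ 0.0014 -0.0362  0.9993 -0.0003] 40.0667 0.025
```

Emit:
arm_command --moves '[[-1, [0, -0.15, 0], 0], [-1, [0, -0.25, 0], 0], [-1, [0, -0.35, 0], 0], [-1, [0, -0.45, 0], 0], [-1, [0, -0.55, 0], 0], [-1, [0, -0.633, 0], 0], [-1, [0, -0.633, 0], 0], [-1, [0, -0.633, 0.05], 0], [-1, [0, -0.633, 0.1], 0], [-1, [0, -0.633, 0.15], 0], [-1, [0, -0.633, 0.2], 0], [-1, [0, -0.633, 0.24], 0], [-1, [0, -0.633, 0.265], 0], [-1, [0, -0.633, 0.28], 0], [-1, [0, -0.633, 0.28], 0], [-1, [0, -0.633, 0.28], 0]]'

```text
time: 41.4
tool_pos: [0.5605, -0.0928, 0.0977]
tool_rot: [0.0, -0.037, 0.999, -0.0]
contact_force: [0.5, -0.1, 0.2]
gripper_width: -0.002
grasp_force: 0.0
```

```bash
python3 st.py
```

```text
carton frame tip -0.0001914342192961731 0.0844284302975766 0.07274241655496086 F [ 0.5301 -0.1029  0.2225] [ 0.     -0.0369  0.9993 -0.    ] 41.4 0.025
```

Emit:
arm_command --moves '[[-1, [0, 0, -0.3], 0], [-1, [0, 0, -0.6], 0], [-1, [0, -0.3, -0.75], 0], [-1, [0, -0.567, -0.75], 0], [-1, [0, -0.567, -0.75], 0], [-1, [0, -0.567, -0.75], 0], [-1, [0, -0.567, -0.75], 0]]'

```text
time: 41.98
tool_pos: [0.5663, -0.1776, 0.2098]
tool_rot: [-0.0, -0.036, 0.999, 0.001]
contact_force: [-0.1, 0.3, -0.8]
gripper_width: 0.003
grasp_force: 0.0
```

```bash
cat > ang.py <<'E'
from cfit import *
import sys
v=np.load('v2.npy');v[0]=.567;v[1]=-.177;v[2]=.075
a=grab('scene');w=grab('wrist')
T={1:'flap_end_left',2:'flap_end_right',3:'flap_long_far',4:'flap_long_near'}
for n,p in(('scene',a),('wrist',w)):
    for k,t in T.items():
        D=[d for d in manip.search_frame(p,t) if d['confidence']>.3][:2]
        for d in D:
            best=[]
            for g in np.arange(0,2.31,.05):
                u=v.copy();u[2+k]=g;best.append((np.abs(ext(p,cartonpolys(u)[k])-d['extent']).mean(),round(g,2)))
            print(n,t,np.round(d['extent']),round(d['confidence'],2),'err,angle',min(best),'flat err',round(best[0][0],1))
# scene silhouette fit of angles
m=wmask(a,[200,120,320,240],0)
for k in(1,2,3,4):
    u=v.copy();E=[]
    for g in(0,.4,.8,1.2,1.6,1.9): u[2+k]=g;E.append(int(np.abs(cartonmask(a,u,2)-m).sum()))
    print('mask',T[k],E)
E
python3 ang.py; python3 st.py
```

```text
scene flap_end_left [263. 177. 306. 216.] 0.76 err,angle (np.float64(1.4446685713937413), np.float64(1.85)) flat err 6.5
scene flap_end_right [222. 139. 261. 172.] 0.7 err,angle (np.float64(1.4755030791071277), np.float64(1.45)) flat err 11.2
scene flap_end_right [264. 181. 306. 212.] 0.54 err,angle (np.float64(30.774844324471978), np.float64(0.0)) flat err 30.8
scene flap_long_far [215. 157. 261. 211.] 0.74 err,angle (np.float64(0.5681153203614286), np.float64(1.8)) flat err 9.5
scene flap_long_near [261. 140. 309. 183.] 0.83 err,angle (np.float64(2.845694751478746), np.float64(1.85)) flat err 15.2
scene flap_long_near [218. 159. 260. 212.] 0.63 err,angle (np.float64(19.729044340088535), np.float64(0.0)) flat err 19.7
wrist flap_end_left [382. 127. 468. 302.] 0.61 err,angle (np.float64(1.6223738391745037), np.float64(1.85)) flat err 41.6
wrist flap_end_right [ 80. 126. 169. 303.] 0.89 err,angle (np.float64(1.02255662336254), np.float64(1.95)) flat err 45.5
wrist flap_long_far [148. 268. 404. 326.] 0.78 err,angle (np.float64(4.721911863619468), np.float64(1.8)) flat err 35.9
wrist flap_long_near [105.  78. 446. 126.] 0.62 err,angle (np.float64(1.114709410939831), np.float64(2.0)) flat err 53.5
mask flap_end_left [608, 592, 589, 589, 593, 596]
mask flap_end_right [1408, 1405, 1281, 946, 694, 590]
mask flap_long_far [614, 614, 614, 614, 614, 600]
mask flap_long_near [1625, 1625, 1625, 1242, 874, 611]
carton frame tip -0.0003947312691737472 -0.00022692967980953447 0.18506082751710073 F [ 0.2012 -0.4822  0.1441] [-0.0001 -0.0371  0.9993  0.0001] 42.4833 0.025
```

```bash
python3 - <<'E'
from h import *
w=grab('wrist');a=grab('scene');s=manip.state()
i=w['frame'][:,:,::-1].copy()
T=np.array(s['tool_pos'])
for z,c in((0,(0,0,255)),(.012,(0,255,255)),(.025,(0,255,0))):
    u,v=proj(w,T-[0,0,z])[0];print(z,u,v);cv2.circle(i,(int(u),int(v)),2,c,-1)
j=cv2.resize(a['frame'][125:245,205:320,::-1],(240,250),interpolation=cv2.INTER_CUBIC)
o=np.zeros((420,800,3),np.uint8);o[:,:560]=i;o[:250,560:]=j
cv2.imwrite('pics/last.png',o)
E
```

```text
0 276.52425616146115 263.3368181224758
0.012 276.7825876668375 253.81304667779548
0.025 277.02498272387794 244.87679587396826
```

View pics/last.png

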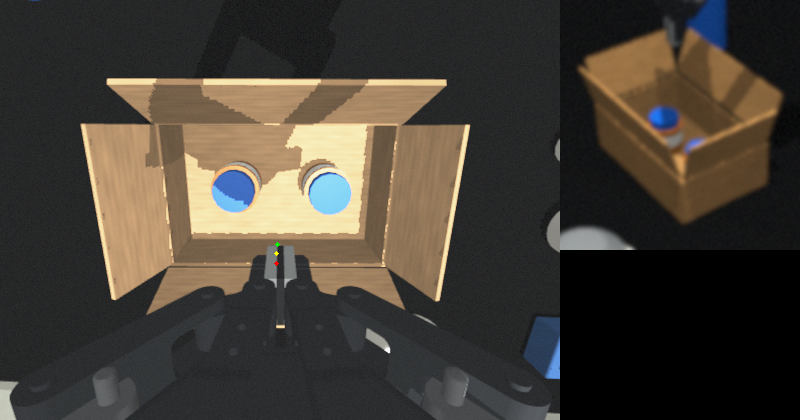

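The last picture shows all four flaps still up (left flap's edge at x≈467), both bottles upright inside, and the fingertips at the computed place. Repeat the push in steps and watch it.

Emit:
arm_command --moves '[[-1, [0, 0.3, 0], 0], [-1, [0, 0.6, 0], 0], [-1, [0, 1, 0], 0], [-1, [0, 1, 0], 0], [-1, [0, 1, 0], 0], [-1, [0, 1, 0], 0]]'

```text
time: 43.08
tool_pos: [0.5556, -0.027, 0.2104]
tool_rot: [0.0, -0.038, 0.999, -0.0]
contact_force: [-0.1, -0.6, 0.1]
gripper_width: 0.003
grasp_force: 0.0
```

Emit:
arm_command --moves '[[-1, [0, 0.2, 0], 0], [-1, [0, 0.2, 0], 0], [-1, [0, 0.2, 0.2], 0], [-1, [0, 0.2, 0.47], 0], [-1, [0, 0.2, 0.47], 0], [-1, [0, 0.2, 0.47], 0]]'

```text
time: 43.58
tool_pos: [0.5515, 0.0009, 0.1372]
tool_rot: [-0.003, -0.036, 0.999, 0.0]
contact_force: [0.2, 0.4, 0.9]
gripper_width: -0.002
grasp_force: 0.0
```

Emit:
arm_command --moves '[[-1, [0, -0.1, 0], 0], [-1, [0, -0.2, 0], 0], [-1, [0, -0.3, 0], 0], [-1, [0, -0.4, 0], 0], [-1, [0, -0.4, 0], 0]]'

```text
time: 44.0
tool_pos: [0.5598, -0.0613, 0.1433]
tool_rot: [0.002, -0.035, 0.999, -0.001]
contact_force: [-0.9, 0.3, 0.2]
gripper_width: -0.001
grasp_force: 0.0
```

```bash
python3 st.py; cat > ang1.py <<'E'
from cfit import *
import sys
v=np.load('v2.npy');v[:3]=.567,-.177,.075
T={1:'flap_end_left',2:'flap_end_right',3:'flap_long_far',4:'flap_long_near'}
for k in map(int,sys.argv[1:]):
    for n in('scene','side','wrist'):
        p=grab(n)
        for d in manip.search_frame(p,T[k])[:2]:
            b=[]
            for g in np.arange(0,2.31,.05):
                u=v.copy();u[2+k]=g;b.append((np.abs(ext(p,cartonpolys(u)[k])-d['extent']).mean().round(1),g.round(2)))
            print(n,T[k],np.round(d['extent']),round(d['confidence'],2),min(b),'flat',b[0][0])
E
python3 ang1.py 1
```

```text
carton frame tip 0.0015345293666088142 0.1159016163581632 0.11831506274855319 F [-0.8831  0.3499  0.1893] [ 0.0024 -0.0352  0.9994 -0.0013] 44.0 0.025
scene flap_end_left [264. 180. 306. 211.] 0.98 (np.float64(1.1), np.float64(1.9)) flat 4.9
scene flap_end_left [259. 294. 325. 370.] 0.73 (np.float64(70.5), np.float64(2.3)) flat 75.5
side flap_end_left [274. 191. 314. 208.] 0.69 (np.float64(1.0), np.float64(0.1)) flat 1.4
wrist flap_end_left [263. 124. 308. 338.] 0.9 (np.float64(8.6), np.float64(1.9)) flat 43.3
```

Emit:
arm_command --moves '[[-1, [0, -0.1, 0], 0], [-1, [0, -0.2, 0], 0], [-1, [0, -0.24, 0], 0], [-1, [0, -0.24, 0], 0]]'

```text
time: 44.63
tool_pos: [0.5606, -0.0944, 0.1398]
tool_rot: [0.0, -0.036, 0.999, -0.0]
contact_force: [0.2, 1.2, 0.2]
gripper_width: 0.002
grasp_force: 0.0
```

```bash
python3 st.py; python3 ang1.py 1
```

```text
carton frame tip -0.00021386030118594832 0.08281951323795039 0.1148423952487519 F [0.2331 1.1847 0.1838] [ 0.0001 -0.0363  0.9993 -0.    ] 44.6333 0.025
scene flap_end_left [265. 174. 307. 212.] 0.84 (np.float64(1.5), np.float64(1.65)) flat 7.3
side flap_end_left [274. 193. 312. 207.] 0.91 (np.float64(1.3), np.float64(0.0)) flat 1.3
wrist flap_end_left [312. 125. 386. 294.] 0.86 (np.float64(19.9), np.float64(1.9)) flat 44.0
wrist flap_end_left [534. 129. 560. 178.] 0.56 (np.float64(134.3), np.float64(2.3)) flat 172.4
```

Emit:
arm_command --moves '[[-1, [0, 0, -0.25], 0], [-1, [0, 0, -0.45], 0], [-1, [0, 0.3, -0.45], 0], [-1, [0, 0.65, -0.45], 0], [-1, [0, 0.65, -0.45], 0], [-1, [0, 0.65, -0.2], 0], [-1, [0, 0.65, 0.1], 0], [-1, [0, 0.65, 0.1], 0], [-1, [0, 0.65, 0.1], 0]]'

```text
time: 45.68
tool_pos: [0.5506, 0.004, 0.1215]
tool_rot: [-0.004, -0.037, 0.999, 0.001]
contact_force: [0.4, 0.4, 0.2]
gripper_width: -0.0
grasp_force: 0.0
```

```bash
python3 st.py; python3 ang1.py 1
```

```text
carton frame tip -0.0027758882562803917 0.1817569138202735 0.09651045557883178 F [0.3736 0.4375 0.1881] [-0.0037 -0.0371  0.9993  0.0006] 45.6833 0.025
scene flap_end_left [268. 186. 294. 211.] 0.66 (np.float64(5.9), np.float64(2.25)) flat 7.6
side flap_end_left [273. 191. 311. 207.] 0.92 (np.float64(1.7), np.float64(1.65)) flat 2.2
side flap_end_left [287. 320. 300. 358.] 0.26 (np.float64(74.6), np.float64(2.3)) flat 76.9
wrist flap_end_left [156. 119. 195. 346.] 0.98 (np.float64(12.9), np.float64(1.85)) flat 34.5
```

Emit:
arm_command --moves '[[-1, [0, -0.05, 0], 0], [-1, [0, -0.1, 0], 0], [-1, [0, -0.15, 0], 0], [-1, [0, -0.2, 0], 0], [-1, [0, -0.25, 0], 0], [-1, [0, -0.28, 0], 0], [-1, [0, -0.31, 0], 0], [-1, [0, -0.34, 0], 0], [-1, [0, -0.34, 0], 0], [-1, [0, -0.34, 0], 0]]'

```text
time: 46.82
tool_pos: [0.557, -0.0478, 0.1246]
tool_rot: [-0.0, -0.037, 0.999, 0.0]
contact_force: [-0.4, 0.7, 0.1]
gripper_width: 0.0
grasp_force: 0.0
```

```bash
python3 st.py; python3 ang1.py 1
```

```text
carton frame tip -0.00030596825393192605 0.12962756726411293 0.09957927012882209 F [-0.4454  0.7429  0.0776] [-0.0001 -0.0366  0.9993  0.    ] 46.8167 0.025
scene flap_end_left [263. 178. 304. 213.] 0.97 (np.float64(1.6), np.float64(1.6)) flat 5.2
scene flap_end_left [248. 177. 266. 199.] 0.47 (np.float64(12.6), np.float64(0.3)) flat 13.8
side flap_end_left [274. 187. 314. 209.] 0.82 (np.float64(1.2), np.float64(0.4)) flat 2.4
wrist flap_end_left [233. 126. 253. 287.] 0.9 (np.float64(29.1), np.float64(1.6)) flat 31.6
wrist flap_end_left [525. 367. 560. 419.] 0.49 (np.float64(196.2), np.float64(2.3)) flat 258.6
```

Emit:
arm_command --moves '[[-1, [0, -0.03, 0], 0], [-1, [0, -0.06, 0], 0], [-1, [0, -0.1, 0], 0], [-1, [0, -0.1, 0], 0], [-1, [0, -0.1, 0], 0]]'

```text
time: 47.53
tool_pos: [0.5582, -0.0631, 0.1247]
tool_rot: [0.0, -0.036, 0.999, -0.0]
contact_force: [0.3, 0.3, -0.2]
gripper_width: 0.006
grasp_force: 0.0
```

```bash
python3 st.py; cat > edge.py <<'E'
from cfit import *
p=grab('wrist');s=manip.state()
h=cv2.cvtColor(p['frame'],cv2.COLOR_RGB2HSV)
for r in(135,160,190,215,235):
    m=(h[r,:,1]>45)&(h[r,:,2]>45)&(h[r,:,0]<28);x=np.flatnonzero(np.diff(np.r_[0,m,0].astype(int)))
    print(r,[(int(a),int(b)) for a,b in zip(x[::2],x[1::2]) if b-a>4])
E
python3 edge.py; python3 ang1.py 1
```

```text
carton frame tip -0.0002541223388237649 0.11426134666404875 0.09970647263921653 F [ 0.2701  0.2984 -0.1766] [ 0.     -0.0363  0.9993 -0.0001] 47.5333 0.025
135 [(0, 278)]
160 [(0, 278)]
190 [(0, 46), (84, 102), (120, 190), (209, 224), (233, 278)]
215 [(0, 31), (101, 112), (124, 167), (228, 235), (236, 278)]
235 [(0, 42), (90, 172), (221, 278)]
scene flap_end_left [260. 171. 303. 213.] 0.8 (np.float64(0.9), np.float64(1.4)) flat 6.1
side flap_end_left [276. 184. 312. 209.] 0.74 (np.float64(2.1), np.float64(0.8)) flat 4.0
wrist flap_end_left [233. 124. 275. 290.] 0.85 (np.float64(25.1), np.float64(0.0)) flat 25.1
```

Emit:
arm_command --moves '[[-1, [0, -0.05, 0], 0], [-1, [0, -0.1, 0], 0], [-1, [0, -0.15, 0], 0], [-1, [0, -0.2, 0], 0], [-1, [0, -0.2, 0.05], 0], [-1, [0, -0.2, 0.1], 0], [-1, [0, -0.2, 0.1], 0], [-1, [0, -0.2, 0.1], 0]]'

```text
time: 48.55
tool_pos: [0.5595, -0.0921, 0.1083]
tool_rot: [-0.001, -0.037, 0.999, 0.0]
contact_force: [-0.5, -0.1, 0.1]
gripper_width: -0.0
grasp_force: 0.0
```

```bash
python3 st.py;python3 edge.py; python3 ang1.py 1
```

```text
carton frame tip -0.0011434605226681646 0.08518454208735178 0.083317053569896 F [-0.5084 -0.1154  0.0736] [-0.0012 -0.0368  0.9993  0.0004] 48.55 0.025
135 [(0, 325)]
160 [(0, 324)]
190 [(0, 121), (141, 216), (218, 323)]
215 [(0, 54), (126, 138), (150, 203), (222, 321)]
235 [(0, 58), (125, 134), (137, 201), (223, 321)]
scene flap_end_left [255. 174. 301. 211.] 0.89 (np.float64(1.5), np.float64(1.0)) flat 3.8
side flap_end_left [187. 261. 224. 320.] 0.16 (np.float64(86.4), np.float64(2.3)) flat 89.7
wrist flap_end_left [218. 124. 325. 348.] 0.64 (np.float64(6.0), np.float64(0.25)) flat 9.3
```

Emit:
arm_command --moves '[[-1, [0, 0, 0.03], 0], [-1, [0, 0, 0.06], 0], [-1, [0, 0, 0.08], 0], [-1, [0, 0, 0.08], 0], [-1, [0, 0, 0.08], 0]]'

```text
time: 49.32
tool_pos: [0.5599, -0.0923, 0.0971]
tool_rot: [-0.001, -0.037, 0.999, 0.0]
contact_force: [-0.7, -0.2, -0.6]
gripper_width: 0.002
grasp_force: 0.0
```

Emit:
arm_command --moves '[[-1, [0, 0, 0.02], 0], [-1, [0, 0, 0.04], 0], [-1, [0, 0, 0.04], 0], [-1, [0, 0, 0.04], 0]]'

```text
time: 49.65
tool_pos: [0.5601, -0.0924, 0.0913]
tool_rot: [-0.0, -0.037, 0.999, 0.0]
contact_force: [-0.7, -0.1, 0.1]
gripper_width: 0.0
grasp_force: 0.0
```

Emit:
arm_command --moves '[[-1, [0, 0, 0.02], 0], [-1, [0, 0, 0.04], 0], [-1, [0, 0, 0.04], 0], [-1, [0, 0, 0.04], 0]]'

```text
time: 49.98
tool_pos: [0.5601, -0.0923, 0.0853]
tool_rot: [-0.0, -0.037, 0.999, 0.0]
contact_force: [-0.5, 0.6, -0.2]
gripper_width: 0.001
grasp_force: 0.0
```

```bash
python3 st.py;python3 edge.py; python3 ang1.py 1
```

```text
carton frame tip -0.0005628246339641841 0.08498346288235607 0.06026561489302675 F [-0.5352  0.6439 -0.1865] [-0.0004 -0.0368  0.9993  0.0002] 49.9833 0.025
135 [(0, 332)]
160 [(0, 331)]
190 [(0, 90), (119, 329)]
215 [(0, 30), (103, 120), (137, 328)]
235 [(0, 26), (110, 123), (134, 191), (193, 327)]
scene flap_end_left [257. 182. 300. 214.] 0.61 (np.float64(3.2), np.float64(0.0)) flat 3.2
side flap_end_left [277. 188. 314. 206.] 0.91 (np.float64(2.0), np.float64(0.35)) flat 3.1
wrist flap_end_left [184. 123. 328. 350.] 0.94 (np.float64(5.1), np.float64(0.0)) flat 5.1
```

Emit:
arm_command --moves '[[-1, [0, 0, 0.02], 0], [-1, [0, 0, 0.02], 0], [-1, [0, 0, 0.02], 0]]'

```text
time: 50.58
tool_pos: [0.5602, -0.0924, 0.0825]
tool_rot: [-0.0, -0.037, 0.999, 0.0]
contact_force: [-0.0, -1.1, 0.5]
gripper_width: 0.001
grasp_force: 0.0
```

Emit:
arm_command --moves '[[-1, [0, 0, 0.02], 0], [-1, [0, 0, 0.02], 0], [-1, [0, 0, 0.02], 0]]'

```text
time: 50.83
tool_pos: [0.5602, -0.0924, 0.0794]
tool_rot: [-0.0, -0.037, 0.999, 0.0]
contact_force: [-0.6, 0.3, 0.0]
gripper_width: 0.0
grasp_force: 0.0
```

Emit:
arm_command --moves '[[-1, [0, 0, 0.02], 0], [-1, [0, 0, 0.02], 0], [-1, [0, 0, 0.02], 0]]'

```text
time: 51.08
tool_pos: [0.5602, -0.0923, 0.0764]
tool_rot: [-0.0, -0.037, 0.999, 0.0]
contact_force: [1.0, 0.5, -0.2]
gripper_width: 0.005
grasp_force: 0.0
```

```bash
python3 st.py;python3 edge.py; python3 ang1.py 1
```

```text
carton frame tip -0.00046437412266658786 0.0849460382178004 0.051426558105734675 F [ 1.0362  0.5369 -0.1997] [-0.0002 -0.0368  0.9993  0.0001] 51.0833 0.025
135 [(0, 335)]
160 [(0, 334)]
190 [(0, 64), (108, 332)]
215 [(0, 20), (92, 110), (130, 331)]
235 [(0, 13), (102, 116), (130, 187), (193, 330)]
scene flap_end_left [257. 183. 302. 213.] 0.69 (np.float64(3.1), np.float64(0.0)) flat 3.1
side flap_end_left [278. 190. 314. 207.] 0.76 (np.float64(1.9), np.float64(0.2)) flat 2.5
side flap_end_left [283. 319. 300. 362.] 0.54 (np.float64(74.4), np.float64(2.3)) flat 76.7
wrist flap_end_left [184. 124. 329. 349.] 0.74 (np.float64(7.0), np.float64(0.0)) flat 7.0
```

Emit:
arm_command --moves '[[-1, [0, 0, 0.02], 0], [-1, [0, 0, 0.02], 0], [-1, [0, 0, 0.02], 0]]'

```text
time: 51.68
tool_pos: [0.5608, -0.0925, 0.0761]
tool_rot: [-0.0, -0.037, 0.999, -0.0]
contact_force: [-5.2, 1.1, 11.9]
gripper_width: 0.003
grasp_force: 5.9
```

Emit:
arm_command --moves '[[-1, [0, 0, 0.02], 0], [-1, [0, 0, 0.02], 0], [-1, [0, 0, 0.02], 0]]'

```text
time: 51.93
tool_pos: [0.5609, -0.0925, 0.0759]
tool_rot: [-0.001, -0.037, 0.999, -0.0]
contact_force: [-14.5, 2.9, 27.0]
gripper_width: 0.001
grasp_force: 13.1
```

```bash
python3 - <<'E'
from h import *
p=grab('wrist','z1')
f=p['frame']
# describe finger area: print coarse map of mean colour around finger columns
for r in range(180,340,12): print(r,[tuple(int(t) for t in f[r,c]) for c in range(225,345,14)])
E
```

```text
180 [(187, 149, 111), (179, 143, 106), (177, 144, 105), (176, 141, 105), (170, 136, 100), (176, 141, 106), (180, 146, 109), (180, 143, 107), (31, 36, 32)]
192 [(189, 151, 112), (179, 145, 107), (176, 141, 104), (176, 140, 103), (170, 136, 100), (179, 143, 107), (176, 141, 106), (179, 143, 105), (36, 38, 38)]
204 [(188, 152, 112), (181, 144, 107), (174, 138, 101), (180, 145, 108), (170, 137, 102), (180, 145, 107), (182, 148, 109), (180, 146, 108), (38, 39, 41)]
216 [(183, 148, 108), (182, 146, 108), (177, 142, 106), (178, 143, 106), (170, 136, 102), (180, 143, 106), (186, 150, 111), (179, 145, 106), (37, 36, 40)]
228 [(183, 145, 108), (181, 146, 108), (175, 140, 102), (180, 144, 108), (170, 136, 104), (175, 141, 105), (182, 146, 108), (175, 141, 104), (37, 40, 41)]
240 [(183, 148, 109), (185, 148, 110), (182, 144, 106), (178, 142, 107), (171, 137, 104), (177, 144, 106), (178, 145, 107), (176, 140, 103), (38, 41, 42)]
252 [(177, 141, 105), (183, 149, 110), (184, 148, 110), (131, 129, 123), (42, 43, 42), (180, 145, 107), (178, 145, 106), (179, 143, 107), (30, 35, 36)]
264 [(173, 139, 10
[... 241 characters left out ...]
), (247, 236, 184), (38, 41, 40)]
288 [(171, 138, 104), (179, 144, 107), (48, 47, 49), (45, 46, 46), (59, 59, 60), (47, 47, 48), (42, 41, 47), (247, 234, 182), (35, 33, 36)]
300 [(43, 46, 46), (42, 42, 45), (40, 41, 45), (43, 44, 48), (59, 61, 59), (44, 46, 47), (39, 41, 42), (42, 45, 46), (39, 44, 44)]
312 [(40, 44, 45), (39, 41, 41), (46, 45, 48), (43, 47, 50), (58, 57, 59), (46, 47, 48), (44, 46, 47), (43, 44, 44), (42, 46, 46)]
324 [(44, 43, 45), (46, 50, 50), (41, 44, 45), (46, 46, 48), (79, 73, 66), (40, 43, 43), (47, 48, 50), (43, 46, 48), (39, 40, 43)]
336 [(43, 44, 49), (39, 43, 41), (42, 44, 45), (41, 45, 47), (246, 227, 171), (41, 43, 43), (42, 44, 44), (48, 50, 51), (39, 40, 44)]
```

Emit:
arm_command --moves '[[-1, [0, 0, -0.3], 0], [-1, [0, 0, -0.6], 0], [-1, [0, 0, -0.793], 0], [-1, [0, -0.3, -0.793], 0], [-1, [0, -0.6, -0.793], 0], [-1, [0, -1, -0.793], 0], [-1, [0, -1, -0.793], 0], [-1, [0, -1, -0.793], 0], [-1, [0, -1, -0.793], 0]]'

```text
time: 52.73
tool_pos: [0.5711, -0.2431, 0.1893]
tool_rot: [-0.0, -0.036, 0.999, 0.0]
contact_force: [-0.6, 0.3, 0.2]
gripper_width: 0.005
grasp_force: 0.0
```

```bash
python3 st.py; python3 ang1.py 1 2; python3 edge.py
```

```text
carton frame tip -0.0008541022358340448 -0.06626002472748811 0.1642809325496381 F [-0.6181  0.2778  0.1868] [-0.0002 -0.0356  0.9994  0.0003] 52.7333 0.025
scene flap_end_left [258. 184. 300. 213.] 0.98 (np.float64(3.8), np.float64(0.0)) flat 3.8
side flap_end_left [274. 195. 314. 208.] 0.71 (np.float64(1.2), np.float64(1.85)) flat 1.3
wrist flap_end_left [388. 124. 482. 274.] 0.59 (np.float64(2.0), np.float64(0.0)) flat 2.0
scene flap_end_right [220. 139. 260. 170.] 0.73 (np.float64(1.7), np.float64(1.6)) flat 12.6
scene flap_end_right [258. 183. 302. 213.] 0.18 (np.float64(29.1), np.float64(0.0)) flat 29.1
side flap_end_right [278. 147. 316. 170.] 0.95 (np.float64(1.6), np.float64(2.05)) flat 7.5
side flap_end_right [267. 148. 328. 226.] 0.57 (np.float64(20.1), np.float64(1.8)) flat 21.4
wrist flap_end_right [162. 123. 229. 300.] 0.6 (np.float64(5.4), np.float64(1.95)) flat 41.1
wrist flap_end_right [224. 278. 510. 344.] 0.45 (np.float64(104.1), np.float64(0.45)) flat 106.9
135 [(162, 485)]
160 [(165, 481)]
190 [(168, 275), (320, 363), (369, 376), (396, 475)]
215 [(171, 285), (309, 384), (393, 470)]
235 [(173, 466)]
```

Emit:
arm_command --moves '[[-1, [0, -0.3, 0], 0], [-1, [0, -0.6, 0], 0], [-1, [0, -0.77, 0], 0], [-1, [0, -0.77, 0], 0], [-1, [0, -0.77, 0], 0], [-1, [0, -0.77, 0.2], 0], [-1, [0, -0.77, 0.5], 0], [-1, [0, -0.77, 0.5], 0], [-1, [0, -0.77, 0.5], 0], [-1, [0, -0.77, 0.5], 0]]'

```text
time: 54.22
tool_pos: [0.5802, -0.3565, 0.1156]
tool_rot: [0.0, -0.037, 0.999, -0.0]
contact_force: [-0.3, 0.1, 1.2]
gripper_width: -0.005
grasp_force: 0.0
```

Emit:
arm_command --moves '[[-1, [0, 0.067, 0], 0], [-1, [0, 0.133, 0], 0], [-1, [0, 0.2, 0], 0], [-1, [0, 0.267, 0], 0], [-1, [0, 0.33, 0], 0], [-1, [0, 0.4, 0], 0], [-1, [0, 0.467, 0], 0], [-1, [0, 0.53, 0], 0], [-1, [0, 0.6, 0], 0], [-1, [0, 0.63, 0], 0], [-1, [0, 0.63, 0.05], 0], [-1, [0, 0.63, 0.1], 0], [-1, [0, 0.63, 0.15], 0], [-1, [0, 0.63, 0.2], 0], [-1, [0, 0.63, 0.24], 0], [-1, [0, 0.63, 0.26], 0], [-1, [0, 0.63, 0.273], 0], [-1, [0, 0.63, 0.273], 0], [-1, [0, 0.63, 0.273], 0]]'

```text
time: 55.8
tool_pos: [0.5726, -0.263, 0.076]
tool_rot: [-0.001, -0.037, 0.999, 0.001]
contact_force: [-7.9, 3.8, 15.3]
gripper_width: 0.002
grasp_force: 7.7
```

```bash
python3 st.py; python3 ang1.py 1 2; python3 edge.py
```

```text
carton frame tip -0.0008979602561525798 -0.08617057801505161 0.05103070869317721 F [-7.8813  3.8259 15.3476] [-0.0011 -0.0367  0.9993  0.0006] 55.8 0.025
scene flap_end_left [258. 182. 302. 214.] 0.95 (np.float64(2.9), np.float64(0.0)) flat 2.9
wrist flap_end_left [488. 124. 558. 368.] 0.94 (np.float64(35.5), np.float64(0.0)) flat 35.5
scene flap_end_right [237. 160. 270. 182.] 0.95 (np.float64(4.2), np.float64(0.15)) flat 4.9
side flap_end_right [276. 165. 320. 180.] 0.68 (np.float64(1.6), np.float64(0.0)) flat 1.6
side flap_end_right [268. 151. 279. 202.] 0.67 (np.float64(21.4), np.float64(1.5)) flat 21.7
wrist flap_end_right [223. 124. 369. 348.] 0.72 (np.float64(6.3), np.float64(0.0)) flat 6.3
135 [(217, 560)]
160 [(218, 560)]
190 [(220, 466), (487, 560)]
215 [(221, 361), (370, 437), (458, 479), (520, 560)]
235 [(222, 359), (382, 434), (450, 465), (515, 560)]
```

Emit:
arm_command --moves '[[-1, [0, 0, -0.3], 0], [-1, [0, 0, -0.6], 0], [-1, [0, 0, -0.807], 0], [-1, [-0.2, 0.2, -0.807], 0], [-1, [-0.4, 0.4, -0.807], 0], [-1, [-0.6, 0.57, -0.807], 0], [-1, [-0.867, 0.57, -0.807], 0], [-1, [-0.867, 0.57, -0.807], 0], [-1, [-0.867, 0.57, -0.807], 0], [-1, [-0.867, 0.57, -0.807], 0], [-1, [-0.867, 0.57, -0.55], 0], [-1, [-0.867, 0.57, -0.293], 0], [-1, [-0.867, 0.57, -0.293], 0], [-1, [-0.867, 0.57, -0.293], 0], [-1, [-0.867, 0.57, -0.293], 0]]'

```text
time: 57.7
tool_pos: [0.6966, -0.169, 0.12]
tool_rot: [0.001, -0.036, 0.999, -0.0]
contact_force: [0.3, -0.6, 1.4]
gripper_width: -0.001
grasp_force: 0.0
```

```bash
python3 st.py; python3 ang1.py 1 2 3 4
```

```text
carton frame tip 0.12981640217993232 -0.0017626494485340777 0.09498657210847603 F [ 0.3009 -0.5878  1.3904] [ 0.0011 -0.0363  0.9993 -0.0005] 57.7 0.025
scene flap_end_left [260. 184. 300. 213.] 0.61 (np.float64(4.1), np.float64(1.45)) flat 4.4
side flap_end_left [277. 192. 314. 207.] 0.78 (np.float64(1.7), np.float64(0.05)) flat 1.9
wrist flap_end_left [347.   0. 478. 139.] 0.92 (np.float64(45.3), np.float64(0.0)) flat 45.3
wrist flap_end_left [374. 252. 560. 420.] 0.33 (np.float64(190.6), np.float64(0.0)) flat 190.6
scene flap_end_right [236. 162. 270. 183.] 0.85 (np.float64(4.4), np.float64(0.1)) flat 4.9
scene flap_end_right [395. 292. 467. 364.] 0.29 (np.float64(169.5), np.float64(0.0)) flat 169.5
side flap_end_right [278. 167. 317. 178.] 0.8 (np.float64(0.3), np.float64(0.05)) flat 0.5
wrist flap_end_right [ 76.   0. 209. 142.] 0.62 (np.float64(45.2), np.float64(0.0)) flat 45.2
scene flap_long_far [230. 178. 262. 209.] 0.53 (np.float64(8.8), np.float64(1.5)) flat 10.4
side flap_long_far [265. 154. 280. 205.] 0.77 (np.float64(1.1), np.float64(1.9)) flat 9.6
wrist flap_long_far [  1. 142. 552. 206.] 0.88 (np.float64(2.9), np.float64(1.85)) flat 80.5
wrist flap_long_far [199.   0. 253.  77.] 0.6 (np.float64(111.3), np.float64(0.0)) flat 111.3
scene flap_long_near [261. 140. 306. 190.] 0.93 (np.float64(0.9), np.float64(1.7)) flat 12.9
scene flap_long_near [394. 289. 468. 368.] 0.42 (np.float64(152.9), np.float64(2.3)) flat 153.9
side flap_long_near [317. 157. 326. 202.] 0.72 (np.float64(2.7), np.float64(1.95)) flat 10.8
side flap_long_near [276. 192. 315. 208.] 0.64 (np.float64(12.1), np.float64(0.0)) flat 12.1
wrist flap_long_near [315.   2. 353.  79.] 0.53 (np.float64(168.3), np.float64(0.0)) flat 168.3
```

Emit:
arm_command --moves '[[-1, [0.06, 0, 0], 0], [-1, [0.12, 0, 0], 0], [-1, [0.18, 0, 0], 0], [-1, [0.24, 0, 0], 0], [-1, [0.3, 0, 0], 0], [-1, [0.36, 0, 0], 0], [-1, [0.42, 0, 0], 0], [-1, [0.48, 0, 0], 0], [-1, [0.54, 0, 0], 0], [-1, [0.567, 0, 0], 0], [-1, [0.567, 0, 0.05], 0], [-1, [0.567, 0, 0.1], 0], [-1, [0.567, 0, 0.15], 0], [-1, [0.567, 0, 0.2], 0], [-1, [0.567, 0, 0.24], 0], [-1, [0.567, 0, 0.26], 0], [-1, [0.567, 0, 0.27], 0], [-1, [0.567, 0, 0.27], 0], [-1, [0.567, 0, 0.27], 0]]'

```text
time: 60.48
tool_pos: [0.6112, -0.1743, 0.0806]
tool_rot: [-0.002, -0.037, 0.999, 0.0]
contact_force: [-12.0, 4.6, 20.6]
gripper_width: 0.003
grasp_force: 10.4
```

```bash
python3 st.py; python3 ang1.py 3
```

```text
carton frame tip 0.044268502978547175 -0.0005746815492956203 0.0555767402142656 F [-11.9531   4.6033  20.5644] [-0.0016 -0.037   0.9993  0.0003] 60.4833 0.025
scene flap_long_far [193. 235. 247. 293.] 0.39 (np.float64(45.3), np.float64(2.3)) flat 53.8
side flap_long_far [274. 168. 299. 210.] 0.91 (np.float64(2.0), np.float64(0.0)) flat 2.0
wrist flap_long_far [ 49. 178. 501. 300.] 0.85 (np.float64(4.5), np.float64(0.0)) flat 4.5
```

Emit:
arm_command --moves '[[-1, [0, 0, -0.3], 0], [-1, [0, 0, -0.6], 0], [-1, [0, 0, -0.783], 0], [-1, [0.25, 0, -0.783], 0], [-1, [0.5, 0, -0.783], 0], [-1, [0.75, 0, -0.783], 0], [-1, [1, 0, -0.783], 0], [-1, [1, 0, -0.783], 0], [-1, [1, 0, -0.783], 0]]'

```text
time: 61.53
tool_pos: [0.4604, -0.1852, 0.1935]
tool_rot: [-0.0, -0.036, 0.999, 0.0]
contact_force: [0.6, -0.3, 0.0]
gripper_width: -0.003
grasp_force: 0.0
```

Emit:
arm_command --moves '[[-1, [0.167, 0, 0], 0], [-1, [0.167, 0, 0], 0], [-1, [0.167, 0, 0], 0], [-1, [0.167, 0, 0.25], 0], [-1, [0.167, 0, 0.513], 0], [-1, [0.167, 0, 0.513], 0], [-1, [0.167, 0, 0.513], 0], [-1, [0.167, 0, 0.513], 0]]'

```text
time: 62.2
tool_pos: [0.4384, -0.1877, 0.1193]
tool_rot: [0.001, -0.037, 0.999, -0.0]
contact_force: [1.3, -0.6, 1.1]
gripper_width: -0.001
grasp_force: 0.0
```

```bash
python3 st.py; python3 ang1.py 1 2 3 4 | grep -v wrist
```

```text
carton frame tip -0.12901814086293825 -0.0010663849516026076 0.09429834898021008 F [ 1.2703 -0.6171  1.1147] [ 0.0007 -0.037   0.9993 -0.0004] 62.2 0.025
scene flap_end_left [273. 183. 303. 203.] 0.57 (np.float64(6.7), np.float64(2.1)) flat 8.4
side flap_end_left [296. 189. 315. 208.] 0.82 (np.float64(6.1), np.float64(0.2)) flat 6.8
side flap_end_left [272. 155. 326. 225.] 0.69 (np.float64(14.7), np.float64(0.75)) flat 16.7
scene flap_end_right [244. 161. 274. 174.] 0.61 (np.float64(7.2), np.float64(0.5)) flat 9.3
scene flap_end_right [273. 182. 300. 201.] 0.48 (np.float64(29.4), np.float64(0.0)) flat 29.4
side flap_end_right [293. 166. 316. 181.] 0.48 (np.float64(4.8), np.float64(0.0)) flat 4.8
side flap_end_right [286. 316. 299. 358.] 0.24 (np.float64(88.5), np.float64(0.0)) flat 88.5
scene flap_long_far [224. 167. 282. 211.] 0.96 (np.float64(1.1), np.float64(0.0)) flat 1.1
side flap_long_far [273. 167. 298. 210.] 0.69 (np.float64(1.8), np.float64(0.0)) flat 1.8
side flap_long_far [318. 158. 324. 200.] 0.57 (np.float64(19.4), np.float64(0.5)) flat 20.8
scene flap_long_near [261. 141. 310. 188.] 0.61 (np.float64(1.8), np.float64(1.9)) flat 14.0
side flap_long_near [317. 156. 325. 202.] 0.81 (np.float64(2.2), np.float64(1.9)) flat 11.0
```

Emit:
arm_command --moves '[[-1, [-0.06, 0, 0], 0], [-1, [-0.12, 0, 0], 0], [-1, [-0.18, 0, 0], 0], [-1, [-0.24, 0, 0], 0], [-1, [-0.3, 0, 0], 0], [-1, [-0.36, 0, 0], 0], [-1, [-0.42, 0, 0], 0], [-1, [-0.48, 0, 0], 0], [-1, [-0.54, 0, 0], 0], [-1, [-0.567, 0, 0], 0], [-1, [-0.567, 0, 0.05], 0], [-1, [-0.567, 0, 0.1], 0], [-1, [-0.567, 0, 0.15], 0], [-1, [-0.567, 0, 0.2], 0], [-1, [-0.567, 0, 0.24], 0], [-1, [-0.567, 0, 0.26], 0], [-1, [-0.567, 0, 0.27], 0], [-1, [-0.567, 0, 0.27], 0], [-1, [-0.567, 0, 0.27], 0]]'

```text
time: 64.98
tool_pos: [0.5213, -0.1809, 0.0805]
tool_rot: [-0.001, -0.037, 0.999, 0.001]
contact_force: [-11.4, 4.9, 22.3]
gripper_width: -0.003
grasp_force: 11.1
```

```bash
python3 st.py; python3 ang1.py 4
```

```text
carton frame tip -0.04589289534452246 -0.00047319166074704126 0.05546888981076222 F [-11.3674   4.9214  22.3057] [-0.0014 -0.0368  0.9993  0.0005] 64.9833 0.025
scene flap_long_near [396. 292. 462. 364.] 0.69 (np.float64(151.6), np.float64(2.3)) flat 152.6
scene flap_long_near [241. 158. 300. 202.] 0.64 (np.float64(1.4), np.float64(0.0)) flat 1.4
side flap_long_near [295. 167. 318. 204.] 0.87 (np.float64(1.1), np.float64(0.0)) flat 1.1
side flap_long_near [193. 203. 241. 247.] 0.57 (np.float64(64.2), np.float64(0.0)) flat 64.2
wrist flap_long_near [ 57. 215. 499. 331.] 0.71 (np.float64(2.2), np.float64(0.0)) flat 2.2
```

All four flaps read flat. Retreat upward, then a final numeric check of flaps, beakers and probe.

Emit:
arm_command --moves '[[-1, [0, 0, -0.3], 0], [-1, [0, 0, -0.6], 0], [-1, [0, 0, -1], 0], [-1, [0, 0, -1], 0], [-1, [0, 0, -1], 0], [-1, [0.3, 0, -1], 0], [-1, [0.3, 0, -1], 0], [-1, [0.3, 0, -1], 0]]'

```text
time: 65.95
tool_pos: [0.4747, -0.1839, 0.2248]
tool_rot: [-0.001, -0.036, 0.999, 0.001]
contact_force: [-0.1, -0.0, 0.6]
gripper_width: -0.001
grasp_force: 0.0
```

```bash
python3 st.py; python3 ang1.py 3 4; python3 - <<'E'
from look import *
locate(names=('scene','side'),G=[('beaker_small',(.496,.167)),('beaker_medium',(.6,.331)),('beaker_large',(.594,.203))])
p=grab('wrist')
print(len([d for d in manip.search_frame(p,'bottle0') if d['confidence']>.5]))
b=grab('side');print([(np.round(d['extent']),d['confidence']) for d in manip.search_frame(b,'probe')[:2]])
c=grab('scene');print([(np.round(d['extent']),d['confidence']) for d in manip.search_frame(c,'probe')[:2]],[(np.round(d['extent']),d['confidence']) for d in manip.search_frame(c,'spray_bottle')[:1]])
E
```

```text
carton frame tip -0.09251517601994642 4.570246925427162e-05 0.19978116088385633 F [-0.1072 -0.0325  0.5764] [-0.0014 -0.036   0.9993  0.0008] 65.95 0.025
scene flap_long_far [225. 166. 284. 212.] 0.83 (np.float64(1.7), np.float64(0.0)) flat 1.7
side flap_long_far [273. 164. 296. 207.] 0.63 (np.float64(1.1), np.float64(0.0)) flat 1.1
wrist flap_long_far [179. 275. 381. 325.] 0.9 (np.float64(2.0), np.float64(0.0)) flat 2.0
scene flap_long_near [240. 162. 303. 199.] 0.58 (np.float64(1.3), np.float64(0.1)) flat 1.8
scene flap_long_near [319. 256. 346. 296.] 0.17 (np.float64(77.3), np.float64(2.3)) flat 78.3
side flap_long_near [289. 318. 301. 359.] 0.55 (np.float64(82.1), np.float64(0.0)) flat 82.1
wrist flap_long_near [170. 211. 389. 276.] 0.84 (np.float64(1.8), np.float64(0.05)) flat 2.2
[ 0.4769 -0.1843  0.2271] 66.65 [ 0.907  -0.11   -0.3364]
    scene [0.5022 0.1698] [-1.2 -1.4  1.1  1.1] 0.89
    side [0.4933 0.1659] [ 0.3 -0.3 -0.3  0.3] 0.58
beaker_small [0.4962 0.1668]
    scene [0.6012 0.3361] [ 1.2  0.5 -1.1 -0.4] 0.86
    side [0.6005 0.3331] [-0.3 -1.   0.3  0.8] 0.78
beaker_medium [0.6006 0.3352]
    scene [0.5981 0.2101] [-1.6 -1.2  1.4  0.8] 0.76
    side [0.5985 0.203 ] [ 0.7  1.7 -0.7 -1.2] 0.69
beaker_large [0.598  0.2075]
0
[(array([284., 317., 299., 361.]), 0.65)]
[(array([433., 277., 459., 315.]), 0.94)] [(array([267.,  96., 283., 151.]), 0.69)]
```

```bash
python3 - <<'E'
from h import *
for n in('scene','side'):
    p=grab(n);print([(np.round(d['extent']).tolist(),d['confidence']) for d in manip.search_frame(p,'bottle0')])
print(manip.job_done())
E
```

```text
[]
[([276.0, 165.0, 299.0, 205.0], 0.62), ([293.0, 203.0, 295.0, 207.0], 0.56)]
the job is handed in; nothing more can be done
None
```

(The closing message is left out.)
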